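# Drive the locking wedge home in a rack foot

## Task

Take the tapered metal wedge (not the flat bar) out of the wooden holder and start it by hand, thin end down, in the pocket of the steel rack foot, so that it stands there on its own with most of it still showing. Then take the hand beater by its handle and with the flat of its head tap or press the wedge down, gently, until it stops and stands firm under a steady push of about 15 N held for a moment; pushing harder than 32 N would spread the pocket. Finally stand the beater upright on the bench, leave the wedge tight, and do not disturb the flat bar or the carton.

Things in the scene. Friction and masses are not known exactly. Their poses are not given: they have to be found in the camera images.
- rack_foot: dark steel rack foot fixed to the bench: foot plate 170 x 120 x 8 mm, a solid post stub 64 mm wide, 95 mm tall with a lip flared back to 103 mm, and on the stub's -x side a wedge pocket open at the top. Origin on the bench under the pocket, z up. Pocket in this frame: y -16.5 to 16.5 mm between 10 mm walls; stub face at x = +8 mm; straight mouth edge at z = 85 mm, other lips flared to z = 92 mm
- pocket_mouth (a point): middle of the free mouth of the pocket at its straight edge, 85 mm above the bench; axes as rack_foot, +x to the stub. Deep below, unseen, is a solid ledge on which the wedge's thin end stops. The ledge's height differs from foot to foot and is not measured: 55 to 75 mm below this point, so the wedge when home stands 25 to 45 mm out of the mouth edge
- cheek (a joint): springy steel cheek plate closing the -x side of the pocket: reads 0 with its face 12 mm from the stub face, grows (m) as the wedge spreads it to -x, pressing with about 5 N at 0 and 300 N/m more as it moves, at most 12 mm
- wedge: plain aluminium wedge 100 mm long, 28 mm wide (its y), thickness 8 mm at the thin end to 20 mm at the top, 0.12 kg; stands thin end down in a holder slot that hides its lowest 45 mm. Origin mid thin end, z along it to the top; back face x = +4 mm (goes to the stub), sloping face -x. Enters the pocket freely about 33 mm, then the cheek pinches it: up to about 10 N to slide on; stays where left
- wedge_top (a point): middle of the top face of the wedge, 100 mm above its origin (x = -6 mm), the place to strike
- holder: wooden block 110 x 64 x 55 mm fixed to the bench with two slots 60 mm apart along its x, one for the wedge and one for the flat bar (either way round); slot floors 10 mm above the bench. Origin under its centre
- flat_bar: plain aluminium bar 100 x 28 mm of even 12 mm thickness, standing in the other slot of the holder; leave it there. Origin near the middle of its lower end
- beater: hand beater standing on the bench: round flat steel head 56 mm across and 34 mm high below, upright round wooden handle 28 mm across above it, 130 mm tall in all, 0.4 kg. Origin at the middle of the flat underside of the head (the striking face), z along the handle
- carton: small closed cardboard carton 100 x 80 x 70 mm, a bystander; origin under its centre
Mind the look-alikes: they are no part of the job. What is shaped like the beater but turquoise is not meant.

How it is judged:
By the outcome, as a careful person would: the job done as asked, in the order asked, and still so for the second after the job is handed in, with the robot touching nothing.
It also fails if it takes over 72 s, if anything falls off the work surface, if the arm or the gripper's body presses on something with over 40 N, if the wrist force passes 120 N, or if a joint passes its speed limit or range.

## Robot

A 7-joint arm with a two-finger parallel gripper is mounted at the origin on the work surface. World frame = base frame: x ahead of the robot, y to its left, z up, the work surface at z = 0. Lengths are in m, angles in rad, forces in N, time in s.
With the tool pointing down it reaches from about 0.425 to 0.925 m from the base axis. Payload 6.8 kg.
Tool frame: the origin (TCP) lies between the finger pads; the fingertips stand 22 mm ahead of it and the grasp point (between the pads) lies 3 mm ahead of it (bot.tip_reach is the distance from the TCP to the fingertips, in m); z points along the fingers, x is the direction in which the jaws open and shut, and the axes are right-handed (so a half turn about z gives the same grasp; the last joint's range is limited). The gripper opens to 85 mm and grips with 20 to 120 N. Pads are 22 mm wide; open, the fingers measure 114 mm over their backs; the gripper's body (76 mm by 85 mm) begins 54 mm behind the grasp point. The pads swing forward as they close: fully open they stand 13 mm farther back than shut.
Start: joints at [1.211, 0.477, 0.022, 1.555, -0.011, 1.109, -0.083], TCP at [0.168, -0.654, 0.253] pointing down, gripper open.
Joint ranges: [-2.96, 2.96], [-0.34, 2.1], [-1.41, 1.46], [0.24, 2.44], [-1.37, 4.51], [0.17, 1.92], [-2.96, 2.96]. Speed limits (rad/s): [2.39, 2.39, 3.14, 3.14, 3.14, 3.14, 3.14].

## Interface

Orientations are given as a unit quaternion [w, x, y, z].
In Python, from station import bot gives the robot as it stands.
- The arm moves only by the tool step_arm, never from a script. Its argument "targets" is a list of rows, each a list of 5 numbers: the shift along the tool's x, y, z in mm, then the turn about the tool's z in degrees, then the closure, from 0 (fully open) to 1 (shut). In form: [[dx, dy, dz, spin, jaw], ...]. A call has 1 to 20 rows; each row is the pose to reach, as a shift and turn from the pose commanded when the call began, along the tool's axes at that moment; what a row does not reach only later rows make up. A row lasts 1/12 s, in which the tool goes at most 41.7 mm and 7.16 degrees, less where a joint would pass 70% of its speed; a pose out of reach is approached as far as the arm can. A call with a gripper value outside its range is refused whole. The fingers move at their own pace and stop on an object; "newtons" is the grip in N (left out, the last holds). Time passes only in rows, so rows that repeat a pose let the fingers close. It gives the time, the measured TCP pose, the force and the opening at its end, in the units of the state.
- bot.get_obs(): the state, without advancing time (a new reading comes with each control period).
- bot.read_camera(name): name is "scene" or "side" or "wrist"; returns a dict with "frame" (480x640x3 uint8, red, green, blue), "z_map" (480x640 float32, m along the optical axis (not along the pixel's ray), 0 where there is no reading), "fov_y" (degrees; the focal length in pixels is half the picture's height over the tangent of half this angle, whatever the lens; pixels are square), "cx", "cy" (the principal point, pixels), "distortion" ([k1, k2, p1, p2, k3] as OpenCV has them; the pictures are not rectified), "R" (3x3) and "t" (3): a world point X has camera coordinates R X + t. Camera axes: x right, y down, z forward; pixel columns grow to the right and rows downward; lengths in m; the calibration is good to about 2 mm. A picture is of the moment at which its call begins.
- bot.hand_in(): hands the job in, once; it reports no verdict.
The state is a dict: "t": time; "q": joint angles; "joint_vel": joint speeds; "joint_torque": joint torques, N m; "eef_pos": TCP position; "tool_rot": TCP orientation; "contact_force": force on the tool from outside, world axes, zero at the start; "torque": the same for the moment, N m; "gripper_width": opening from 0.0 (shut) to 1.0 (fully open).
Only numpy, scipy, OpenCV 4.12 (cv2) and the standard library are available. Lean on these libraries where they do the work, as an engineer would, in place of code of your own. Each camera call takes 0.05 s, during which the arm holds its last target.

## Working session

There is one attempt and no reset: what is moved stays moved. The work goes in short steps, Python scripts to look and compute and a tool call to move; the robot and the scene stay as the last step left them, time stands still between calls to the robot, and variables do not carry over. Pictures are saved under pics/ and viewed, and the job is handed in when it is done.

Besides the shell and the picture viewer there is one more tool, called after "Call:" as name(argument=value, ...) on one line, values as JSON. step_arm: Moves the arm, as the interface text tells. Its arguments: {"type":"object","properties":{"targets":{"type":"array"},"newtons":{"type":"number"}},"required":["targets"]}

```bash
ls; mkdir -p pics
python3 - <<'E'
from station import bot
import cv2,pickle
print(bot.get_obs())
d={}
for n in ["scene","side","wrist"]:
    c=bot.read_camera(n); d[n]=c
    cv2.imwrite(f"pics/{n}0.png",c["frame"][:,:,::-1])
    print(n,c["fov_y"],c["cx"],c["cy"],c["distortion"],c["R"],c["t"])
pickle.dump(d,open("c0.pkl","wb"))
E
```

```text
pics
{'t': 0.0, 'q': array([ 1.21087916,  0.47781162,  0.02236789,  1.55644055, -0.01152028,
        1.10929551, -0.08312799]), 'joint_vel': array([ 8.68694539e-04, -7.12906982e-04,  1.28489883e-03, -2.63981002e-05,
       -6.88151158e-04,  7.18657311e-04,  6.23297827e-04]), 'joint_torque': array([ 5.57537132e-04, -5.96438920e+01,  1.60790998e+00, -2.81190044e+01,
        1.24860794e-02,  9.21176921e-03, -4.13003050e-06]), 'eef_pos': array([ 0.16802746, -0.65318845,  0.2523231 ]), 'tool_rot': array([-5.06400777e-04,  7.90292388e-01, -6.12729228e-01, -7.60033280e-04]), 'contact_force': array([0.31564205, 0.04857181, 0.59109075]), 'torque': array([-0.00236676,  0.0309764 , -0.05992393]), 'gripper_width': 1.00089423213874}
scene 47.55057958219974 323.90229920532244 244.02270050285438 [0.04818045 0.         0.         0.         0.        ] [[-0.19412     0.98076585  0.02039047]
 [ 0.63111015  0.14077286 -0.76281255]
 [-0.75101092 -0.13520854 -0.64629811]] [ 0.13316248 -0.25886056  1.70309387]
side 48.62276028303348 323.281553623974 241.2924993657327 [-0.14359482  0.          0.          0.          0.        ] [[-0.82912442 -0.55882242 -0.01643793]
 [-0.38823262  0.59667932 -0.70231704]
 [ 0.40227868 -0.57592646 -0.71167448]] [0.443744   0.30415583 0.81801578]
wrist 68.6787829232767 322.53672235429764 238.1752067525429 [0.0139241 0.        0.        0.        0.       ] [[ 2.48115656e-01 -9.68729975e-01 -9.25249065e-04]
 [-9.34109148e-01 -2.39501251e-01  2.64724857e-01]
 [-2.56668502e-01 -6.48180978e-02 -9.64323542e-01]] [-0.67539226 -0.03447277  0.37839365]
```

View pics/scene0.png

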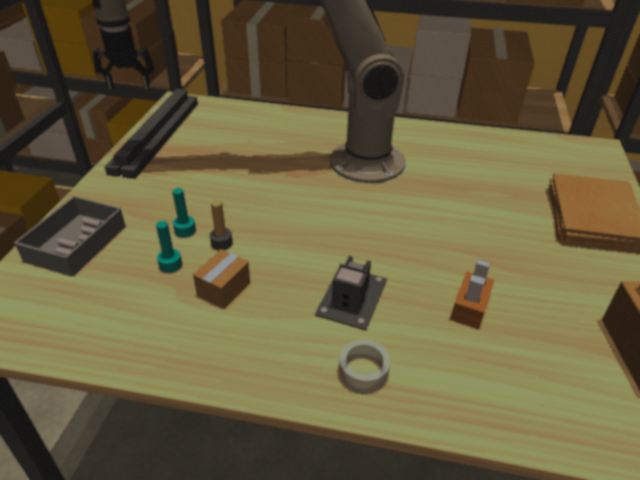

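View pics/side0.png

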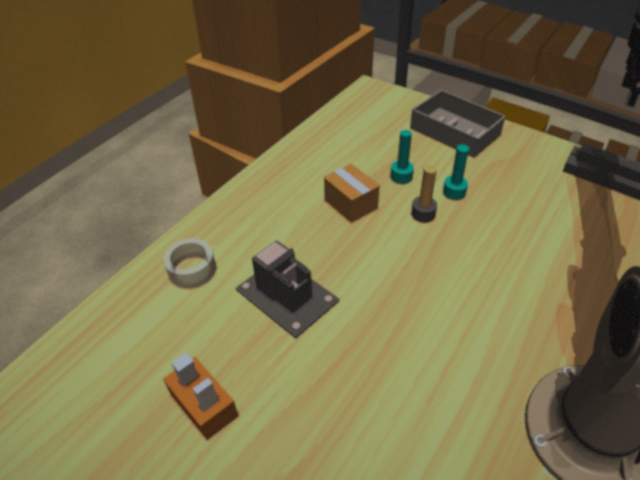

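View pics/wrist0.png

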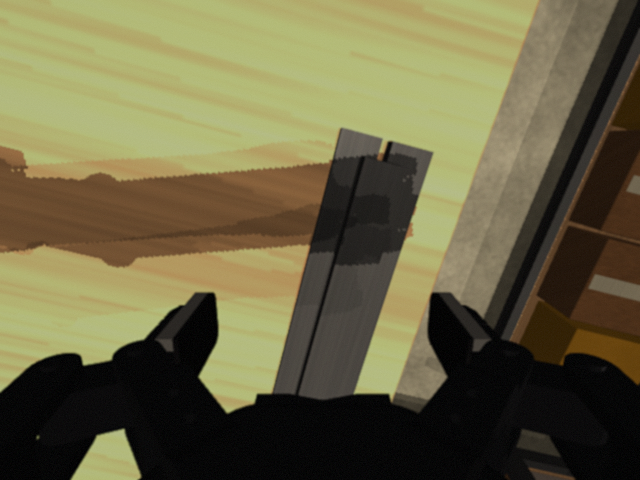

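The scene shows the holder at (472,298), with two metal tops at (482,268) and (476,290). The rack foot is at (350,295) and the carton at (222,278). The wooden-handled beater is at (220,228); the turquoise look-alikes are at (182,213) and (167,248). Next I'll enlarge the holder and the beater.

```bash
cat > h.py <<'E'
import numpy as np,cv2,pickle
def K(c):
    f=240/np.tan(np.radians(c["fov_y"])/2); return np.array([[f,0,c["cx"]],[0,f,c["cy"]],[0,0,1]])
def dist(c): return np.array(c["distortion"],float)
def cloud(c):
    v,u=np.mgrid[0:480,0:640]
    p=cv2.undistortPoints(np.stack([u.ravel(),v.ravel()],1).astype(np.float64)[:,None],K(c),dist(c))[:,0]
    z=c["z_map"].ravel().astype(float)
    X=np.c_[p*z[:,None],z]; W=(X-c["t"])@c["R"]
    W[z==0]=np.nan
    return W.reshape(480,640,3)
def ray(c,uv,h):
    p=cv2.undistortPoints(np.array(uv,float).reshape(-1,1,2),K(c),dist(c))[:,0]
    d=np.c_[p,np.ones(len(p))]@c["R"]; o=-c["R"].T@c["t"]
    s=(h-o[2])/d[:,2]; return o+s[:,None]*d
def proj(c,X):
    return cv2.projectPoints(np.array(X,float).reshape(-1,1,3),cv2.Rodrigues(np.array(c["R"]))[0],np.array(c["t"]),K(c),dist(c))[0][:,0]
def crop(im,x0,y0,w,h,s,fn):
    cv2.imwrite(fn,cv2.resize(im[y0:y0+h,x0:x0+w,::-1],None,fx=s,fy=s,interpolation=cv2.INTER_CUBIC))
E
python3 - <<'E'
from h import *
d=pickle.load(open("c0.pkl","rb"))
s=d["scene"]["frame"];e=d["side"]["frame"]
f=lambda im,x,y,w,h:cv2.resize(im[y:y+h,x:x+w,::-1],(390,290),interpolation=cv2.INTER_CUBIC)
a=np.vstack([np.hstack([f(s,435,250,80,60+10),f(e,150,340,107,90)]),np.hstack([f(s,300,250,107,80),f(e,230,230,120,100)])])
cv2.imwrite("pics/crop0.png",a)
for n in ["scene","side"]:
    W=cloud(d[n])
    for nm,lo in {"scene":[("holder",440,250,510,330),("foot",310,250,395,330),("beater",205,195,238,252),("carton",190,245,255,310)],"side":[("holder",155,345,245,440),("foot",230,235,345,340),("beater",408,160,442,225),("carton",320,160,385,222)]}[n] and [(r[0],r[1:]) for r in {"scene":[("holder",440,250,510,330),("foot",310,250,395,330),("beater",205,195,238,252),("carton",190,245,255,310)],"side":[("holder",155,345,245,440),("foot",230,235,345,340),("beater",408,160,442,225),("carton",320,160,385,222)]}[n]]:
        P=W[lo[1]:lo[3],lo[0]:lo[2]].reshape(-1,3); P=P[P[:,2]>0.02]
        print(n,nm,len(P),np.round(np.percentile(P,[1,50,99],axis=0),3).tolist())
E
```

```text
scene holder 1553 [[0.516, 0.272, 0.021], [0.598, 0.309, 0.054], [0.628, 0.349, 0.11]]
scene foot 1519 [[0.555, 0.007, 0.022], [0.639, 0.045, 0.083], [0.651, 0.078, 0.102]]
scene beater 667 [[0.456, -0.331, 0.021], [0.486, -0.302, 0.059], [0.573, -0.268, 0.131]]
scene carton 1928 [[0.581, -0.297, 0.021], [0.649, -0.24, 0.066], [0.69, -0.196, 0.072]]
side holder 3149 [[0.505, 0.276, 0.022], [0.546, 0.321, 0.054], [0.619, 0.355, 0.11]]
side foot 2661 [[0.542, 0.015, 0.022], [0.589, 0.06, 0.076], [0.643, 0.081, 0.101]]
side beater 910 [[0.446, -0.415, 0.021], [0.469, -0.296, 0.052], [0.565, -0.277, 0.13]]
side carton 1929 [[0.567, -0.29, 0.021], [0.614, -0.229, 0.066], [0.681, -0.194, 0.071]]
```

View pics/crop0.png

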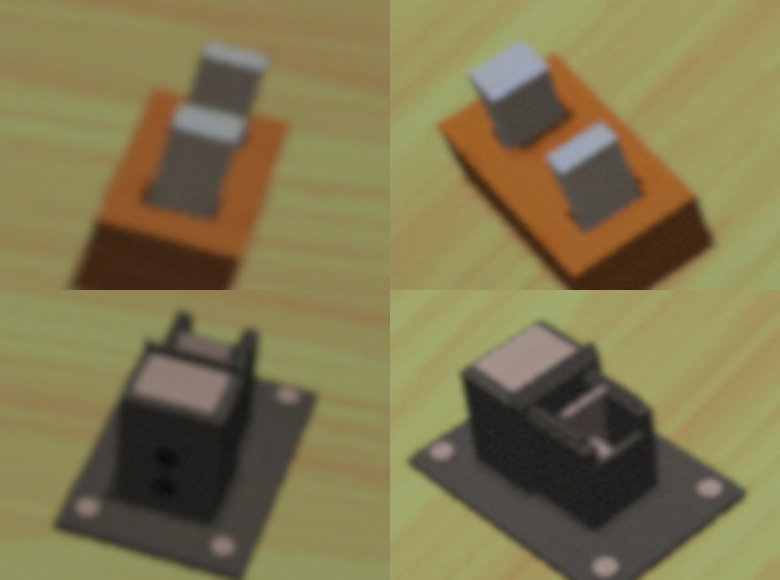

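The wedge is the piece nearer the scene camera: its top is at scene (476,290) and side (184,368), and it is clearly thicker than the bar's top at scene (482,268) and side (204,390). In the side view the foot's stub lies to image-left and the pocket to image-right. Measuring now.

Run:
```python
from h import *
d=pickle.load(open("c0.pkl","rb"))
def rect(P):
    r=cv2.minAreaRect((P[:,:2]*1000).astype(np.float32)); return np.round(r[0],1),np.round(r[1],1),round(r[2],1)
for n in ["scene","side"]:
    c=d[n];W=cloud(c); 
    g=lambda x0,x1,y0,y1,z0,z1: (W[...,0]>x0)&(W[...,0]<x1)&(W[...,1]>y0)&(W[...,1]<y1)&(W[...,2]>z0)&(W[...,2]<z1)
    for nm,b in dict(wt=(.575,.66,.25,.38,.1,.12),bt=(.49,.565,.25,.38,.1,.12),holdtop=(.48,.66,.25,.38,.05,.06),plate=(.48,.7,-.05,.14,.004,.013),stub=(.5,.7,-.03,.12,.09,.11),cart=(.55,.72,-.33,-.17,.064,.08),beathandle=(.42,.53,-.36,-.25,.06,.125)).items():
        m=g(*b)
        m=cv2.morphologyEx(m.astype(np.uint8),cv2.MORPH_OPEN,np.ones((2,2)))>0
        P=W[m]
        if len(P)<5: print(n,nm,len(P)); continue
        print(n,nm,len(P),*rect(P),"z",np.round(np.percentile(P[:,2],[5,50,95]),4),"mean",np.round(P.mean(0),4))
```

```text
scene wt 116 [564.6 315.1] [24.7 79. ] 75.8 z [0.0574 0.1072 0.1105] mean [0.5905 0.3101 0.102 ]
scene bt 82 [481.4 345.3] [ 24.4 141.7] 66.9 z [-0.0008  0.1055  0.1103] mean [0.5286 0.324  0.0953]
scene holdtop 668 [545.2 320.8] [ 57.4 164.5] 74.1 z [nan nan nan] mean [nan nan nan]
scene plate 1252 [592.9  51.3] [112.5 167.8] 75.6 z [nan nan nan] mean [nan nan nan]
scene stub 532 [609.2  44.8] [60.9 81.1] 81.1 z [nan nan nan] mean [nan nan nan]
scene cart 1124 [nan nan] [0. 0.] 0.0 z [nan nan nan] mean [nan nan nan]
scene beathandle 244 [ 408.1 -332.5] [179.8  25.1] 21.0 z [0.0007 0.0864 0.117 ] mean [ 0.4752 -0.3055  0.0829]
side wt 236 [614.1 292.3] [29.4 91.5] 60.4 z [0.0971 0.1079 0.1101] mean [0.5842 0.3094 0.1061]
side bt 188 [534.1 310.6] [21.3 50.2] 17.7 z [0.0982 0.1078 0.1106] mean [0.5299 0.3214 0.1057]
side holdtop 1659 [579.9 309.1] [ 69.2 153. ] 67.2 z [nan nan nan] mean [nan nan nan]
side plate 1961 [586.   48.1] [118.8 167.3] 80.4 z [nan nan nan] mean [nan nan nan]
side stub 737 [610.7   7.8] [ 72.9 144.4] 4.9 z [0.0886 0.0952 0.1003] mean [0.6105 0.0463 0.0944]
side cart 1086 [nan nan] [0. 0.] 0.0 z [nan nan nan] mean [nan nan nan]
side beathandle 309 [ 480.5 -368.3] [ 23.6 160.8] 9.4 z [nan nan nan] mean [nan nan nan]
```

```bash
cat >> h.py <<'E'
from scipy.spatial.transform import Rotation as Ro
def toolR(o): 
    q=o["tool_rot"]; return Ro.from_quat([q[1],q[2],q[3],q[0]]).as_matrix()
def rel(o,target,yawx=None):
    "shift in tool axes mm, spin deg to bring tool x to world yaw (deg)"
    R=toolR(o); s=R.T@(np.array(target)-o["eef_pos"])*1000
    yaw=np.degrees(np.arctan2(R[1,0],R[0,0]))
    sp=None if yawx is None else -((yawx-yaw+180)%360-180)
    return np.round(s,1),None if sp is None else round(sp,1)
E
python3 - <<'E'
from h import *
from station import bot
d=pickle.load(open("c0.pkl","rb"));c=d["wrist"];o=bot.get_obs();R=toolR(o)
C=-c["R"].T@c["t"]
print("cam in tool",R.T@(C-o["eef_pos"]),"view dir tool",R.T@c["R"][2], "right",R.T@c["R"][0])
print(rel(o,[.45,-.35,.3],77),rel(o,[.50,-.1,.3],77),rel(o,[.5,.05,.3]))
E
```

```text
cam in tool [ 0.00107641 -0.06619769 -0.12087529] view dir tool [2.32457210e-04 2.64629379e-01 9.64350164e-01] right [ 9.99999256e-01  1.09304654e-03 -5.40995671e-04]
(array([-223.5, -348.6,  -47.2]), np.float64(-152.6)) (array([-453.2, -459.3,  -46.9]), np.float64(-152.6)) (array([-598.5, -496.7,  -46.6]), None)
```

Call:
step_arm(targets=[[-22,-35,-10,0,0],[-45,-70,-20,0,0],[-67,-105,-30,0,0],[-90,-140,-47,-7,0],[-112,-175,-47,-14,0],[-134,-210,-47,-21,0],[-157,-244,-47,-28,0],[-179,-279,-47,-35,0],[-201,-314,-47,-42,0],[-224,-349,-47,-49,0],[-260,-366,-47,-56,0],[-296,-383,-47,-63,0],[-332,-400,-47,-70,0],[-368,-417,-47,-77,0],[-404,-434,-47,-84,0],[-440,-450,-47,-91,0],[-476,-467,-47,-98,0],[-512,-484,-47,-105,0],[-548,-501,-47,-112,0],[-591,-522,-47,-119,0]])

```text
t: 1.82
eef_pos: [0.525, 0.044, 0.3003]
tool_rot: [0.0, 0.928, 0.372, -0.0]
contact_force: [1.3, -0.2, 0.2]
gripper_width: 0.999
```

Call:
step_arm(targets=[[0,0,0,-7,0],[0,0,0,-14,0],[0,0,0,-21,0],[0,0,0,-28,0],[0,0,0,-33.6,0],[0,0,0,-33.6,0]])

```text
t: 2.32
eef_pos: [0.5251, 0.0425, 0.3]
tool_rot: [-0.0, 0.781, 0.624, -0.0]
contact_force: [0.1, -0.7, -0.3]
gripper_width: 0.998
```

Run:
```python
from h import *
from station import bot
c=bot.read_camera("wrist"); pickle.dump(c,open("w1.pkl","wb")); cv2.imwrite("pics/w1.png",c["frame"][:,:,::-1])
o=bot.get_obs();print(o["t"],o["eef_pos"],o["q"],o["contact_force"],rel(o,[.53,.05,.3],77))
```

```text
2.3667 [0.52508252 0.04245837 0.30004475] [ 0.46898939  0.28017756 -0.79573203  1.81015607  0.21859724  1.1424116
  0.94322737] [-0.91376922  0.49287825  0.05196011] (array([8.5, 3.1, 0. ]), np.float64(-0.1))
```

View pics/w1.png

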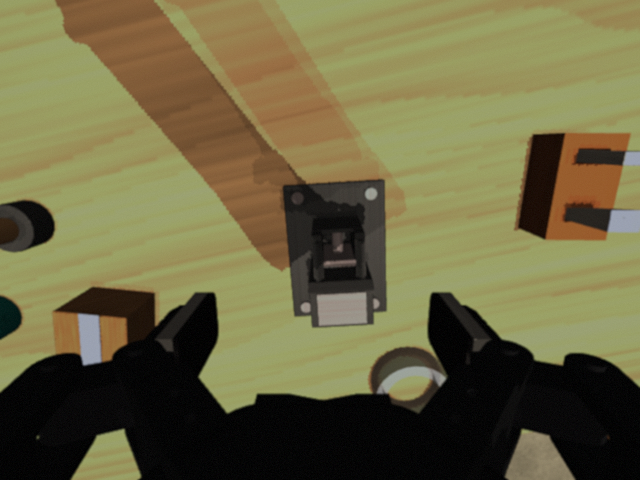

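Run:
```python
from h import *
c=pickle.load(open("w1.pkl","rb"))
W=cloud(c)
crop(c["frame"],265,165,140,175,3.4,"pics/w1c.png")
def an(P,box,nm):
    r=cv2.minAreaRect((P[:,:2]*1000).astype(np.float32)); print(nm,len(P),np.round(r[0],1),np.round(r[1],1),round(r[2],2),np.round(np.nanmedian(P[:,2]),4))
sub=np.zeros((480,640),bool); sub[165:340,265:405]=1
gray=c["frame"].mean(2)
with np.errstate(invalid='ignore'):
    an(W[sub&(W[...,2]>.004)&(W[...,2]<.013)],0,"plate")
    an(W[sub&(W[...,2]>.085)&(W[...,2]<.11)],0,"top")
    an(W[sub&(W[...,2]>.092)&(W[...,2]<.0975)],0,"stubtop")
    an(W[sub&(W[...,2]>.08)&(W[...,2]<.0925)],0,"mouth")
    s2=np.zeros((480,640),bool); s2[120:250,510:640]=1
    an(W[s2&(W[...,2]>.05)&(W[...,2]<.06)],0,"holder")
# corners by ray at z=8mm
print(np.round(ray(c,[(283.5,186),(384,180.5),(386,311),(295,317)],.008),4))
```

```text
plate 7335 [590.5  43.5] [120.2 170.3] 80.63 0.0085
top 4039 [595.5  42.7] [64.  95.9] 80.88 0.0971
stubtop 1383 [598.5  42.4] [63.9 90. ] 80.63 0.0955
mouth 1197 [571.   46.8] [63.3 47. ] 80.73 0.0875
holder 5709 [565.8 309.3] [ 66.5 110.3] 76.65 0.0551
[[ 4.977e-01  1.000e-04  8.000e-03]
 [ 5.175e-01  1.159e-01  8.000e-03]
 [ 6.827e-01  8.870e-02  8.000e-03]
 [ 6.650e-01 -2.780e-02  8.000e-03]]
```

View pics/w1c.png

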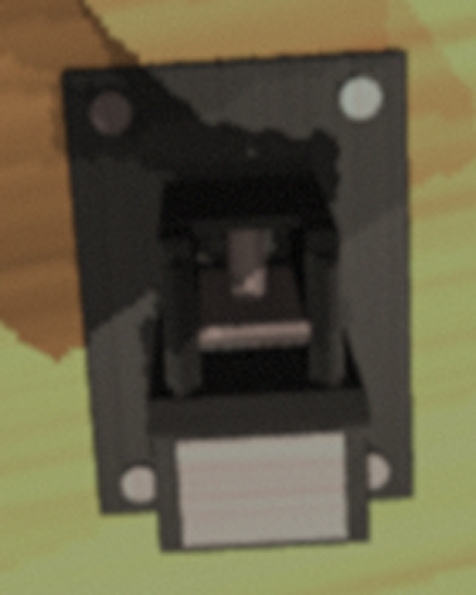

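Run:
```python
from h import *
c=pickle.load(open("w1.pkl","rb")); W=cloud(c)
a=np.radians(-9.37); ux=np.array([np.cos(a),np.sin(a)]); uy=np.array([-np.sin(a),np.cos(a)]); C=np.array([.5905,.0435])
P=W[165:340,265:405].reshape(-1,3); P=P[np.isfinite(P[:,2])]
D=P[:,:2]-C; X=D@ux*1000; Y=D@uy*1000; Z=P[:,2]*1000
print("centre line |y|<3")
m=(abs(Y)<3); i=np.argsort(P[m,0])
H=[]
for x in range(-60,60,2):
    k=m&(abs(X-x)<1)
    if k.any(): H.append((x,int(Z[k].min()),int(Z[k].max()),k.sum()))
print(H)
print("cross")
for y in range(-36,38,2):
    k=(abs(Y-y)<1)&(X<8)&(X>-40)&(Z>80)
    if k.any(): print(y,k.sum(),np.round(np.percentile(X[k],[2,98]),1),np.round(Z[k].max(),1),end=" | ")
print()
k=Z>82
print("plate ext",[np.percentile(q[(Z>5)&(Z<12)],[.5,99.5]) for q in (X,Y)])
for z in (84,86,88,90,92,94,96,98,100,102):
    k=abs(Z-z)<1
    print(z,k.sum(),np.round(np.percentile(X[k],[1,50,99]),1),np.round(np.percentile(Y[k],[1,50,99]),1))
```

```text
centre line |y|<3
[(-60, 6, 9, np.int64(7)), (-58, 7, 10, np.int64(10)), (-56, 7, 9, np.int64(9)), (-54, 7, 8, np.int64(6)), (-52, 7, 10, np.int64(10)), (-50, 6, 9, np.int64(7)), (-48, 6, 8, np.int64(8)), (-46, 6, 9, np.int64(9)), (-44, 7, 69, np.int64(72)), (-42, 66, 69, np.int64(12)), (-40, 68, 68, np.int64(5)), (-36, 55, 57, np.int64(12)), (-34, 54, 57, np.int64(12)), (-32, 55, 56, np.int64(8)), (-30, 55, 56, np.int64(9)), (-28, 55, 56, np.int64(10)), (-26, 54, 57, np.int64(10)), (-24, 55, 57, np.int64(10)), (-22, 56, 57, np.int64(7)), (-20, 55, 56, np.int64(10)), (-18, 55, 92, np.int64(16)), (-16, 55, 94, np.int64(26)), (-14, 55, 93, np.int64(52)), (-12, 88, 91, np.int64(6)), (-10, 85, 87, np.int64(6)), (2, 54, 95, np.int64(47)), (4, 53, 100, np.int64(57)), (6, 96, 102, np.int64(17)), (8, 100, 104, np.int64(17)), (10, 102, 104, np.int64(9)), (12, 101, 102, np.int64(3)), (14, 96, 99, np.int64(5)), (16, 96, 99, np.int64(14)), (18, 96, 98, np.int64(12)), (20, 97, 99, np.int64(11)), (22, 96, 99, np.int64(11)), (24, 96, 99, np.int64(10)), (26, 97, 99, np.int64(10)), (28, 96, 98, np.in
[... 1130 characters left out ...]
107 [-39.    7.6] 102.0 | 24 92 [-38.7   7. ] 104.5 | 26 80 [-38.9   7.2] 103.6 | 28 26 [2.5 7.9] 102.2 | 30 28 [2.7 7.7] 102.9 | 32 12 [2.9 7.4] 101.0 | 
plate ext [array([-84.69640359,  82.391207  ]), array([-59.45158563,  59.43082798])]
84 127 [-43.2 -22.6   3.4] [-28.8 -14.9  28. ]
86 336 [-42.6 -20.5   3.3] [-26.9   8.4  27.6]
88 162 [-40.7 -10.9   3.4] [-28.9  -2.4  30. ]
90 222 [-37.1 -12.4   3.5] [-28.7   0.6  27.5]
92 345 [-37.  -16.    3.5] [-27.1   1.   24.6]
94 299 [-32.5  15.6  52.6] [-31.6  -0.   32. ]
96 630 [ 2.5 27.8 52.1] [-31.2   0.1  31.6]
98 1443 [ 3.7 29.7 48.6] [-27.    0.2  25.1]
100 280 [ 4.5 14.8 47.7] [-30.9   0.8  31.3]
102 184 [ 5.9  7.9 11.7] [-30.   -0.6  30.6]
```

Call:
step_arm(targets=[[37,9,0,0,0],[74,18,0,0,0],[110,26,0,0,0],[147,35,0,0,0],[184,43,0,0,0],[221,52,0,0,0],[258,60,0,0,0],[258,60,0,0,0],[258,60,0,0,0]])

```text
t: 3.12
eef_pos: [0.6409, 0.2836, 0.2993]
tool_rot: [-0.001, 0.782, 0.623, -0.0]
contact_force: [-0.7, -1.6, 1.7]
gripper_width: 1.001
```

Run:
```python
from h import *
from station import bot
c=bot.read_camera("wrist"); pickle.dump(c,open("w2.pkl","wb")); cv2.imwrite("pics/w2.png",c["frame"][:,:,::-1])
o=bot.get_obs();print(o["t"],o["eef_pos"],o["q"],rel(o,[.51,.31,.3],77))
W=cloud(c)
def an(P,nm):
    r=cv2.minAreaRect((P[:,:2]*1000).astype(np.float32)); print(nm,len(P),np.round(r[0],1),np.round(r[1],1),round(r[2],2),np.round(np.nanmedian(P[:,2]),4))
    return np.array(r[0])/1000
with np.errstate(invalid='ignore'):
    b=(abs(W[...,0]-.566)<.09)&(abs(W[...,1]-.31)<.08)
    an(W[b&(W[...,2]>.052)&(W[...,2]<.058)],"holder")
    a=np.radians(-13.4); ux=np.array([np.cos(a),np.sin(a)]); uy=np.array([-np.sin(a),np.cos(a)])
    C=np.array([.5658,.3093]); D=W[...,:2]-C; X=D@ux*1000;Y=D@uy*1000;Z=W[...,2]*1000
    for s,nm in ((X>0,"wedge"),(X<0,"bar")):
        k=b&s&(Z>106)&(Z<114); print(nm,k.sum(),np.round(np.percentile(X[k],[1,99]),1),np.round(np.percentile(Y[k],[1,99]),1)); an(W[k],nm)
    for z in range(58,116,4):
        k=b&(X>0)&(abs(Z-z)<2); print(z,k.sum(),np.round(np.percentile(X[k],[2,50,98]),1) if k.any() else "")
```

```text
3.1667 [0.6413295  0.2812633  0.29949931] [-0.02519382  0.59321987 -0.75527207  1.39243501  0.4068603   1.31568719
  0.5464992 ] (array([  -1.6, -134.4,   -0.4]), np.float64(-0.0))
holder 5930 [565.2 309.9] [ 64.  110.8] 76.59 0.0554
wedge 773 [11.9 31.1] [-13.4  14.1]
wedge 773 [586.8 304.7] [27.7 19.2] 76.98 0.1102
bar 540 [-38.9 -27.6] [-12.8  14.2]
bar 540 [533.6 317.8] [27.2 11.6] 76.87 0.1102
58 702 [ 1.1 30.1 53.4]
62 0 
66 0 
70 0 
74 0 
78 0 
82 0 
86 0 
90 0 
94 0 
98 0 
102 0 
106 3 [12.  12.7 20.7]
110 761 [12.  21.7 31.1]
114 9 [16.  28.3 30.2]
```

View pics/w2.png

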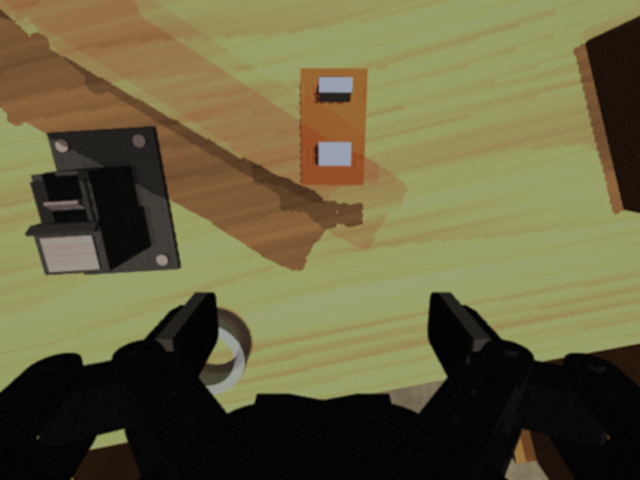

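Run:
```python
from h import *
d=pickle.load(open("c0.pkl","rb")); d["w1"]=pickle.load(open("w1.pkl","rb"))
a=np.radians(-13.4); ux=np.array([np.cos(a),np.sin(a)]); uy=np.array([-np.sin(a),np.cos(a)])
C=np.array([.5652,.3099])
for n in ("scene","side"):
    W=cloud(d[n]); D=W[...,:2]-C; X=D@ux*1000;Y=D@uy*1000;Z=W[...,2]*1000
    for s,nm in ((lambda X:X>0,"wedge"),(lambda X:X<0,"bar")):
        print(n,nm,[(z,)+tuple(np.round(np.percentile(X[k],[10,50,90]),1)) for z in range(62,112,8) if (k:=(abs(Y)<10)&s(X)&(abs(X)<45)&(abs(Z-z)<3)).sum()>4])
```

```text
scene wedge [(62, np.float64(32.8), np.float64(34.3), np.float64(36.3)), (70, np.float64(33.3), np.float64(34.9), np.float64(37.0)), (78, np.float64(32.9), np.float64(34.9), np.float64(37.6)), (86, np.float64(34.3), np.float64(35.1), np.float64(37.1)), (94, np.float64(34.3), np.float64(35.7), np.float64(37.1)), (102, np.float64(17.2), np.float64(33.9), np.float64(36.6)), (110, np.float64(19.3), np.float64(27.2), np.float64(36.1))]
scene bar [(78, np.float64(-27.1), np.float64(-24.7), np.float64(-23.0)), (86, np.float64(-26.4), np.float64(-24.9), np.float64(-23.2)), (94, np.float64(-27.3), np.float64(-25.4), np.float64(-23.8)), (102, np.float64(-26.8), np.float64(-25.2), np.float64(-22.6)), (110, np.float64(-34.6), np.float64(-28.4), np.float64(-22.4))]
side wedge [(62, np.float64(17.1), np.float64(17.9), np.float64(18.9)), (70, np.float64(15.5), np.float64(17.2), np.float64(17.8)), (78, np.float64(15.1), np.float64(16.1), np.float64(16.8)), (86, np.float64(13.7), np.float64(14.7), np.float64(15.7)), (94, np.float64(12.6), np.float64(13.6), np.float64(14.3)), (102, np.float64(11.7), np.float64(12.4), np.float64(14.3)), (110, np.float64(13.2), np.float64(20.8), np.float64(29.3))]
side bar [(62, np.float64(-40.8), np.float64(-40.0), np.float64(-39.1)), (70, np.float64(-40.7), np.float64(-39.8), np.float64(-38.9)), (78, np.float64(-40.5), np.float64(-39.7), np.float64(-38.8)), (86, np.float64(-40.9), np.float64(-40.0), np.float64(-39.3)), (94, np.float64(-40.8), np.float64(-39.7), np.float64(-38.9)), (102, np.float64(-40.9), np.float64(-39.7), np.float64(-39.2)), (110, np.float64(-39.8), np.float64(-35.0), np.float64(-29.4))]
```

Run:
```python
from h import *
from station import bot
o=bot.get_obs();print(rel(o,[.5878,.3045,.095],76.9))
```

```text
(array([ 10.7, -57.2, 204.5]), np.float64(0.1))
```

Call:
step_arm(targets=[[4,-20,15,0,0],[8,-40,40,0,0],[10.7,-57,75,0,0],[10.7,-57,105,0,0],[10.7,-57,125,0,0],[10.7,-57,145,0,0],[10.7,-57,165,0,0],[10.7,-57,185,0,0],[10.7,-57,198,0,0],[10.7,-57,204,0,0],[10.7,-57,204,0,0]])

```text
t: 4.08
eef_pos: [0.5882, 0.3021, 0.0952]
tool_rot: [0.0, 0.783, 0.622, -0.001]
contact_force: [0.1, 0.8, -0.1]
gripper_width: 0.996
```

Run:
```python
from h import *
from station import bot
o=bot.get_obs();print(o["t"],o["eef_pos"],o["contact_force"],rel(o,[.5878,.3045,.095],76.9))
c=bot.read_camera("wrist"); cv2.imwrite("pics/w3.png",c["frame"][:,:,::-1])
```

```text
4.0833 [0.58824676 0.30208845 0.09522125] [ 0.07199971  0.75810771 -0.07028985] (array([ 2.2, -1. ,  0.2]), np.float64(0.0))
```

View pics/w3.png

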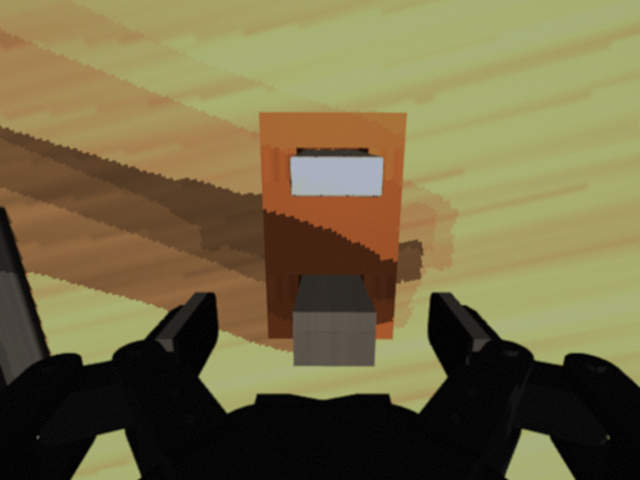

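Call:
step_arm(targets=[[3.5,-1,0,0,0],[3.5,-1,0,0,0.3],[3.5,-1,0,0,0.5],[3.5,-1,0,0,0.6],[3.5,-1,0,0,0.7],[3.5,-1,0,0,0.8],[3.5,-1,0,0,0.9],[3.5,-1,0,0,0.9]], newtons=45)

```text
t: 4.8
eef_pos: [0.5885, 0.3076, 0.0966]
tool_rot: [0.0, 0.782, 0.623, 0.0]
contact_force: [0.4, -1.0, 3.1]
gripper_width: 0.323
```

Run:
```python
from h import *
from station import bot
o=bot.get_obs();print(o["t"],o["eef_pos"],o["contact_force"],o["gripper_width"],rel(o,[.5878,.3045,.095],76.9))
```

```text
4.8 [0.58851146 0.30756084 0.09662881] [ 0.35571325 -0.95928533  3.14089678] 0.3230182209594343 (array([-3.1, -0. ,  1.6]), np.float64(0.1))
```

Call:
step_arm(targets=[[0,0,-8,0,0.9],[0,0,-20,0,0.9],[0,0,-35,0,0.9],[0,0,-55,0,0.9],[0,0,-80,0,0.9],[0,0,-105,0,0.9],[0,0,-125,0,0.9],[0,0,-135,0,0.9],[0,0,-135,0,0.9],[0,0,-135,0,0.9]])

```text
t: 5.63
eef_pos: [0.5883, 0.3073, 0.2317]
tool_rot: [0.0, 0.782, 0.623, 0.0]
contact_force: [-0.4, -0.2, -1.2]
gripper_width: 0.318
```

Run:
```python
from h import *
from station import bot
o=bot.get_obs();print(o["t"],o["eef_pos"],o["contact_force"],o["gripper_width"])
c=bot.read_camera("wrist"); cv2.imwrite("pics/w4.png",c["frame"][:,:,::-1]); pickle.dump((c,o),open("w4.pkl","wb"))
c=bot.read_camera("side"); cv2.imwrite("pics/s4.png",c["frame"][:,:,::-1])
# geometry: wedge origin in tool
W=cloud(pickle.load(open("w4.pkl","rb"))[0]); R=toolR(o)
T=(W-o["eef_pos"])@R*1000
k=(abs(T[...,0])<22)&(abs(T[...,1])<25)&(T[...,2]>-35)&(T[...,2]<0)
for z in range(-24,-8,2):
    m=k&(abs(T[...,2]-z)<1)
    if m.sum()>5: print(z,m.sum(),np.round(np.percentile(T[...,0][m],[2,98]),1),np.round(np.percentile(T[...,1][m],[2,98]),1))
```

```text
5.6333 [0.58827318 0.30734574 0.23170512] [-0.37901708 -0.20947211 -1.23000632] 0.31844785241183365
-24 282 [-21.5  21.3] [-13.7   7.1]
-22 203 [-21.4  21.6] [-13.7   5.5]
-20 143 [-21.1  18.5] [-12.3   6.2]
-18 158 [-21.3  21. ] [-12.    6.9]
-16 822 [-19.1  16.3] [-11.3  10.6]
-14 3429 [-15.2  12.3] [-11.    8.4]
-12 1156 [-18.7  16.2] [-11.2   8.2]
-10 257 [-20.7  18.1] [-11.4 -10.1]
```

View pics/w4.png

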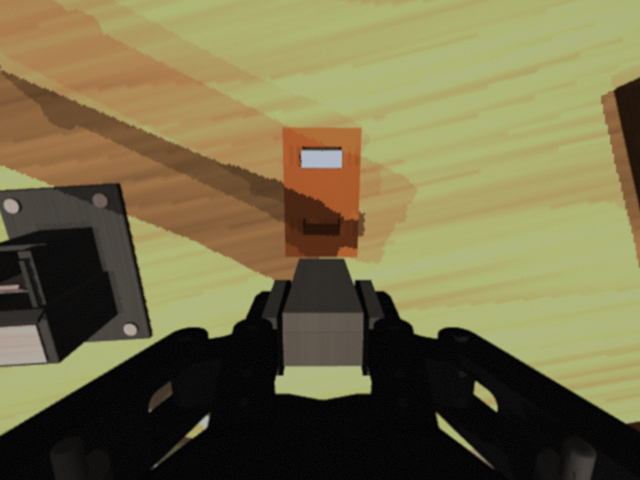

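View pics/s4.png

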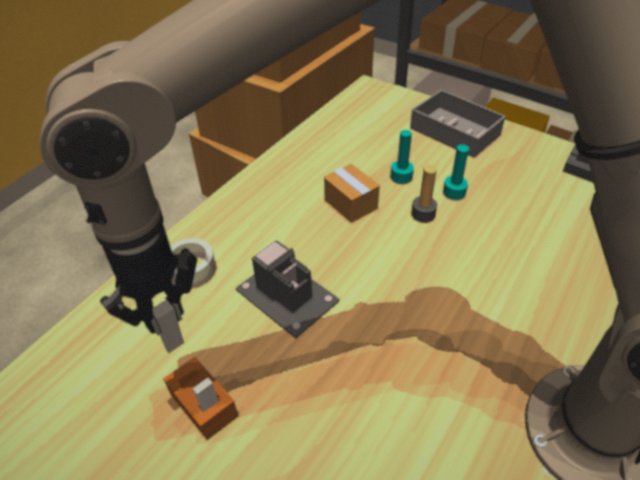

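Run:
```python
from h import *
from station import bot
o=bot.get_obs();print(rel(o,[.5834,.0461,.225],80.63))
```

```text
(array([-254.9,   54.3,    5.2]), np.float64(-3.6))
```

Call:
step_arm(targets=[[-25,5,0,-1,0.9],[-55,12,0,-3,0.9],[-90,19,0,-3.6,0.9],[-125,27,0,-3.6,0.9],[-160,34,0,-3.6,0.9],[-195,42,0,-3.6,0.9],[-225,48,2,-3.6,0.9],[-245,52,4,-3.6,0.9],[-255,54,5,-3.6,0.9],[-255,54,5,-3.6,0.9],[-255,54,5,-3.6,0.9]])

```text
t: 6.65
eef_pos: [0.5833, 0.0477, 0.2257]
tool_rot: [-0.001, 0.762, 0.647, -0.0]
contact_force: [0.6, 0.2, -2.0]
gripper_width: 0.321
```

```bash
cat > look.py <<'E'
import sys
from h import *
from station import bot
k=sys.argv[1]
o=bot.get_obs();print(o["t"],np.round(o["eef_pos"],4),np.round(o["contact_force"],1),round(o["gripper_width"],3),rel(o,[.5834,.0461,.225],80.63))
D={"o":o}
for n in ("scene","side","wrist"):
    D[n]=bot.read_camera(n)
pickle.dump(D,open(f"{k}.pkl","wb"))
f=lambda im,x,y,w,h:cv2.resize(im[y:y+h,x:x+w,::-1],(390,390*h//w),interpolation=cv2.INTER_CUBIC)
cv2.imwrite(f"pics/{k}.png",np.vstack([np.hstack([f(D["scene"]["frame"],300,200,100,130),f(D["side"]["frame"],225,165,120,156)])]))
cv2.imwrite(f"pics/{k}w.png",D["wrist"]["frame"][:,:,::-1])
E
python3 look.py a5
```

```text
6.65 [0.5833 0.0477 0.2257] [ 0.6  0.2 -2. ] 0.321 (array([-1.6,  0.3,  0.7]), np.float64(0.0))
```

View pics/a5.png

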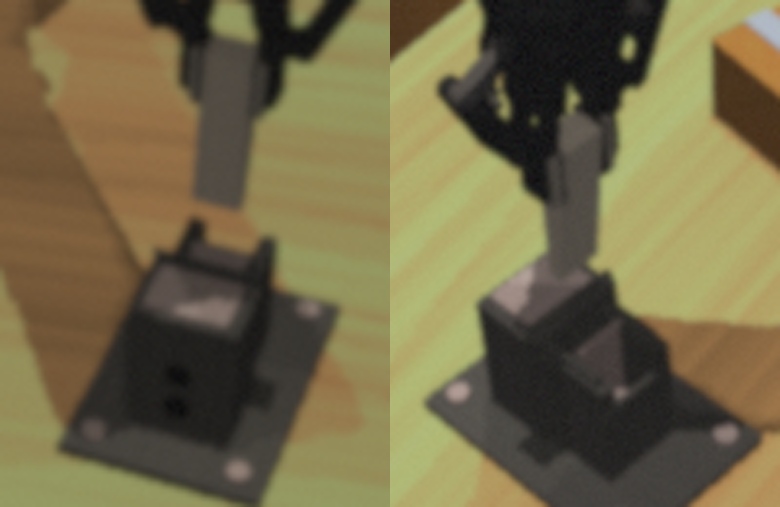

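View pics/a5w.png

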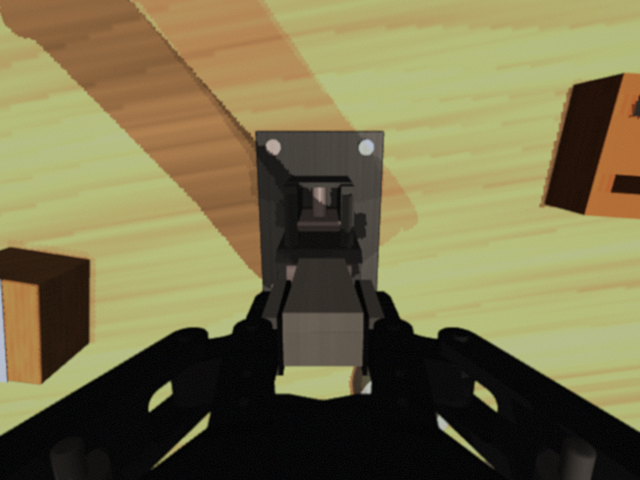

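```bash
cat > meas.py <<'E'
import sys
from h import *
D=pickle.load(open(sys.argv[1]+".pkl","rb"))
zt=float(sys.argv[2]) # thin end height
a=np.radians(-9.37); ux=np.array([np.cos(a),np.sin(a)]); uy=np.array([-np.sin(a),np.cos(a)]); C=np.array([.5851,.0444])
for n in ("scene","side","wrist"):
    W=cloud(D[n]); d=W[...,:2]-C; X=d@ux*1000;Y=d@uy*1000;Z=W[...,2]*1000
    with np.errstate(invalid='ignore'):
        b=(abs(Y)<19)&(abs(X)<24)
        for z in range(int(zt)+3,int(zt)+50,7):
            k=b&(abs(Z-z)<3.5)
            if k.sum()>6: print(n,"wedge z",z,k.sum(),"X",np.round(np.percentile(X[k],[3,50,97]),1),"Y",np.round(np.percentile(Y[k],[3,97]),1))
        k=(abs(Z-8)<4)&(abs(X)<110)&(abs(Y)<80); print(n,"plate X",np.round(np.percentile(X[k],[.5,99.5]),1),"(-79.5,90.5) Y",np.round(np.percentile(Y[k],[.5,99.5]),1))
        k=(abs(Z-96)<3)&(abs(Y)<40)&(X>10)&(X<70)&(abs(Y)<45); print(n,"stub Y",np.round(np.percentile(Y[k],[1,99]),1), "X",np.round(np.percentile(X[k],[1,99]),1))
        k=(abs(Z-86)<6)&(abs(X+18)<12)&(abs(Y)<40); print(n,"walls Y",np.round(np.percentile(Y[k],[1,99]),1) if k.any() else "")
        k=(abs(Y)<24)&(X>-2)&(X<11)&(abs(Z-90)<4); print(n,"stubface X",np.round(np.percentile(X[k],[1,50,99]),1) if k.any() else "")
E
python3 meas.py a5 139
```

```text
scene wedge z 142 33 X [ 4.7  9.9 11.8] Y [-9.6 17.1]
scene wedge z 149 35 X [ 6.2  9.8 11.7] Y [-9.8 16.8]
scene wedge z 156 36 X [ 6.7 10.  11.8] Y [-10.6  16.8]
scene wedge z 163 39 X [ 1.3 10.  12.8] Y [-9.3 17.3]
scene wedge z 170 33 X [ 1.4  9.9 12.4] Y [-8.9 17.6]
scene wedge z 177 41 X [ 4.3  9.9 11.6] Y [-9.5 16.9]
scene wedge z 184 39 X [-1.4  9.  12.8] Y [-10.   17.2]
scene plate X [-74.  95.] (-79.5,90.5) Y [-56.5  62.4]
scene stub Y [-28.1  34.5] X [14.6 62.9]
scene walls Y [-22.1  29.2]
scene stubface X [-1.8  0.3  1. ]
side wedge z 142 35 X [-3.9 -2.   5.5] Y [-7.6 18.6]
side wedge z 149 28 X [-4.5 -2.9  3.3] Y [-5.6 18.6]
side wedge z 156 31 X [-5.4 -4.2  6.1] Y [-7.  18.9]
side wedge z 163 38 X [-6.8 -5.1  4.9] Y [-6.1 18.9]
side wedge z 170 35 X [-7.3 -6.   0.4] Y [-9.3 18.7]
side wedge z 177 36 X [-8.1 -6.9  6.2] Y [-8.8 18.5]
side wedge z 184 39 X [-9.7 -8.2  2.6] Y [-6.4 18.7]
side plate X [-82.1  85.7] (-79.5,90.5) Y [-54.7  64.3]
side stub Y [-26.1  35.8] X [10.2 54. ]
side walls Y [-20.6  30.5]
side stubface X [-0.9  6.4  9.7]
wrist wedge z 142 62 X [-0.4 -0.1  0.5] Y [-10.4  15.4]
wrist wedge z 149 116 X [-1.5 -1.  -0.4] Y [-10.3  15.8]
wrist wedge z 156 116 X [-2.3 -1.8 -1.5] Y [-10.6  15.4]
wrist wedge z 163 131 X [-3.5 -2.9 -2.3] Y [-10.3  15.8]
wrist wedge z 170 147 X [-4.4 -3.9 -3.2] Y [-10.6  15.9]
wrist wedge z 177 167 X [-5.4 -4.9 -4.3] Y [-10.1  15.8]
wrist wedge z 184 185 X [-6.3 -5.8 -5.3] Y [-10.3  15.8]
wrist plate X [-79.1  74.7] (-79.5,90.5) Y [-59.2  59.6]
wrist stub Y [-31.4  32. ] X [10.1 33.6]
wrist walls Y [-26.   26.5]
wrist stubface X [-1.7  6.6  8.7]
```

Run:
```python
from h import *
D=pickle.load(open("a5.pkl","rb"))
g=lambda c,x,y,w,h,s:cv2.resize(np.clip(c["frame"][y:y+h,x:x+w,::-1].astype(float)*1.8,0,255).astype(np.uint8),None,fx=s,fy=s,interpolation=cv2.INTER_CUBIC)
cv2.imwrite("pics/a5c.png",np.hstack([g(D["scene"],325,225,50,65,8),g(D["side"],250,205,50,65,8)]))
```

```text
(no output)
```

View pics/a5c.png

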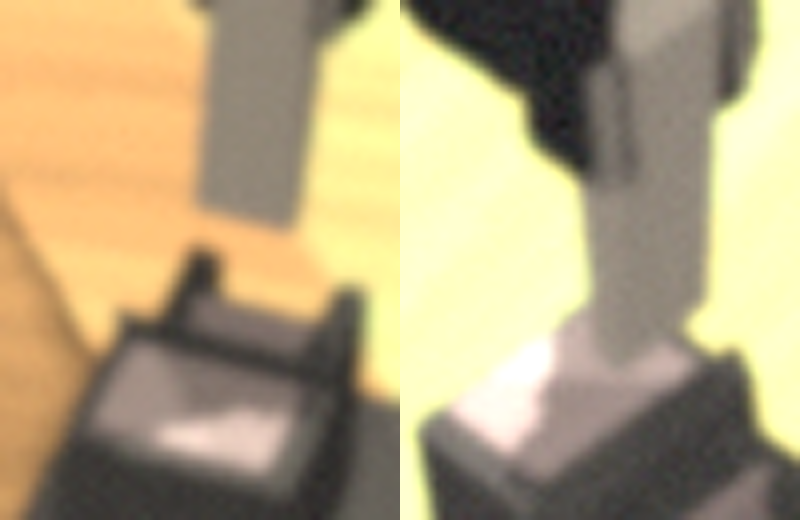

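Run:
```python
from h import *
D=pickle.load(open("a5.pkl","rb"))
a=np.radians(-9.37); A=np.array([[np.cos(a),np.sin(a)],[-np.sin(a),np.cos(a)]]); C=np.array([.5851,.0444])
ff=lambda P:np.round((P[:,:2]-C)@A.T*1000,1).tolist()
def px(x0,y0,L): return [((u+.5)/8-.5+x0,(v+.5)/8-.5+y0) for u,v in L]
s,e=D["scene"],D["side"]
print("scene wedge bottom",ff(ray(s,px(325,225,[(195,208),(297,228)]),.1397)))
print("scene lip top",ff(ray(s,px(325,225,[(122,322),(352,375)]),.103)))
print("side wedge bottom",ff(ray(e,px(250,205,[(225,367),(292,318)]),.1397)))
print("side lip",ff(ray(e,px(250,205,[(338,350)]),.103)))
# predicted pixel positions of known foot points
def w(x,y,z): p=C+A.T@np.array([x,y])/1000; return [p[0],p[1],z/1000]
pts=[w(13,-32,103),w(13,32,103),w(4,-26.5,92),w(4,26.5,92),w(58,32,95),w(58,-32,95)]
for c,x0,y0 in ((s,325,225),(e,250,205)): print(np.round((proj(c,pts)-[x0,y0]+.5)*8))
pl=[w(-79.5,-60,8),w(-79.5,60,8),w(90.5,60,8),w(90.5,-60,8)]
for c,n in ((s,"scene"),(e,"side")):
    im=c["frame"][:,:,::-1].copy(); q=np.round(proj(c,pl)).astype(int)
    print(n,np.round(proj(c,pl),1).tolist())
```

```text
scene wedge bottom [[10.3, -9.6], [7.9, 18.2]]
scene lip top [[21.6, -24.7], [18.5, 39.5]]
side wedge bottom [[-2.4, 17.7], [-2.4, -2.4]]
side lip [[10.1, -25.6]]
[[108. 296.]
 [332. 355.]
 [136. 310.]
 [320. 359.]
 [279. 486.]
 [ 50. 423.]]
[[349. 330.]
 [144. 482.]
 [362. 394.]
 [194. 521.]
 [ 16. 407.]
 [219. 261.]]
scene [[338.3, 263.9], [386.0, 276.6], [364.7, 327.5], [312.7, 312.2]]
side [[340.4, 296.0], [295.7, 334.3], [234.9, 285.1], [279.3, 252.4]]
```

Run:
```python
from h import *
D=pickle.load(open("a5.pkl","rb"))
g=lambda c,x,y,w,h,s:cv2.resize(np.clip(c["frame"][y:y+h,x:x+w,::-1].astype(float)*1.8,0,255).astype(np.uint8),None,fx=s,fy=s,interpolation=cv2.INTER_CUBIC)
cv2.imwrite("pics/a5d.png",np.hstack([g(D["scene"],310,260,80,70,5),g(D["side"],235,250,80,70,5)]))
cv2.imwrite("pics/a5e.png",np.hstack([g(D["side"],230,250,120,90,6)]))
```

```text
(no output)
```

View pics/a5e.png

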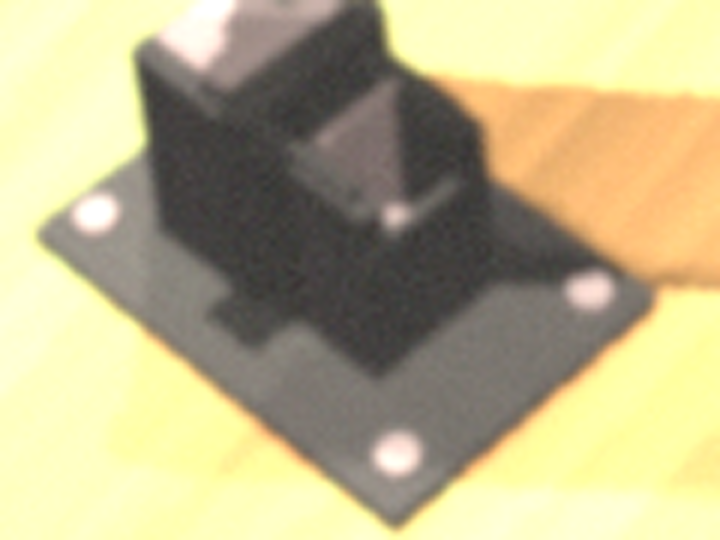

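View pics/a5d.png

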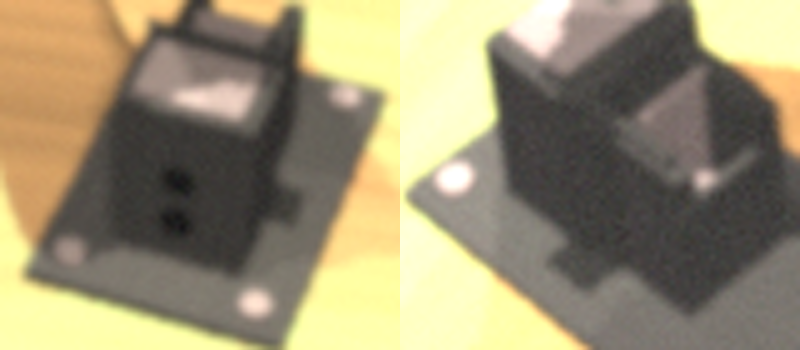

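Run:
```python
from h import *
D=pickle.load(open("a5.pkl","rb"))
a=np.radians(-9.37); A=np.array([[np.cos(a),np.sin(a)],[-np.sin(a),np.cos(a)]]); C=np.array([.5851,.0444])
ff=lambda P:np.round((P[:,:2]-C)@A.T*1000,1).tolist()
px=lambda x0,y0,s,L:[((u+.5)/s-.5+x0,(v+.5)/s-.5+y0) for u,v in L]
for z in (0,.008):
    print("side expect (-79.5,60),(-79.5,-60),(90.5,60)",ff(ray(D["side"],px(230,250,6,[(397,528),(657,293),(37,235)]),z)))
    print("scene expect (-79.5,60),(90.5,60)?,(90.5,-60)",ff(ray(D["scene"],px(310,260,5,[(387,95),(285,350),(24,277)]),z)))
# side: pocket wall corner (-x end, +y) bottom at plate
print(ff(ray(D["side"],px(230,250,6,[(380,376),(160,228)]),.008)), "wall outer corner y=26.5 / stub corner (58,32)")
# wrist
```

```text
side expect (-79.5,60),(-79.5,-60),(90.5,60) [[-80.5, 61.5], [-77.4, -58.7], [88.1, 61.3]]
scene expect (-79.5,60),(90.5,60)?,(90.5,-60) [[-82.2, 62.5], [87.8, 64.0], [90.1, -56.1]]
side expect (-79.5,60),(-79.5,-60),(90.5,60) [[-84.7, 65.0], [-81.6, -54.0], [82.2, 64.8]]
scene expect (-79.5,60),(90.5,60)?,(90.5,-60) [[-73.8, 64.1], [94.7, 65.5], [96.9, -53.5]]
[[-40.4, 28.7], [54.9, 35.5]] wall outer corner y=26.5 / stub corner (58,32)
```

Call:
step_arm(targets=[[-0.8,0,10,0,0.9],[-0.8,0,25,0,0.9],[-0.8,0,38,0,0.9],[-0.8,0,40,0,0.9],[-0.8,0,40,0,0.9]])

```text
t: 7.22
eef_pos: [0.5827, 0.0464, 0.1848]
tool_rot: [-0.001, 0.762, 0.647, -0.001]
contact_force: [-0.2, -0.3, -0.3]
gripper_width: 0.317
```

```bash
python3 look.py a6; python3 meas.py a6 105 | grep wrist;python3 - <<'E'
from h import *
D=pickle.load(open("a6.pkl","rb"))
g=lambda c,x,y,w,h,s:cv2.resize(np.clip(c["frame"][y:y+h,x:x+w,::-1].astype(float)*1.8,0,255).astype(np.uint8),None,fx=s,fy=s,interpolation=cv2.INTER_CUBIC)
cv2.imwrite("pics/a6c.png",np.hstack([g(D["scene"],325,235,50,75,8),g(D["side"],250,225,50,75,8)]))
E
```

```text
7.2167 [0.5827 0.0464 0.1848] [-0.2 -0.3 -0.3] 0.317 (array([ -0.2,   0.7, -40.2]), np.float64(0.1))
wrist wedge z 108 98 X [-0.6 -0.   0.7] Y [-13.2  12.8]
wrist wedge z 115 133 X [-1.5 -1.  -0.5] Y [-13.2  12.4]
wrist wedge z 122 126 X [-2.5 -2.  -1.6] Y [-13.4  13. ]
wrist wedge z 129 139 X [-3.5 -2.9 -2.4] Y [-13.2  12.5]
wrist wedge z 136 162 X [-4.5 -3.9 -3.3] Y [-13.1  13.1]
wrist wedge z 143 187 X [-5.4 -4.9 -4.3] Y [-13.   12.9]
wrist wedge z 150 206 X [-6.5 -5.9 -5.3] Y [-13.1  13. ]
wrist plate X [-79.5  61.3] (-79.5,90.5) Y [-59.1  59.6]
wrist stub Y [-31.2  32.3] X [10.  12.4]
wrist walls Y [-26.   26.6]
wrist stubface X [-1.9  3.9  8.6]
```

View pics/a6c.png

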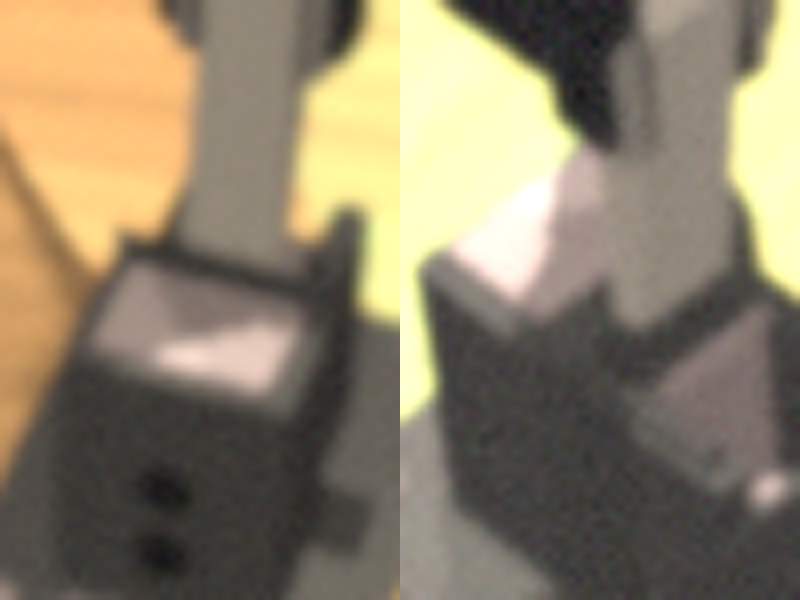

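View pics/a6w.png

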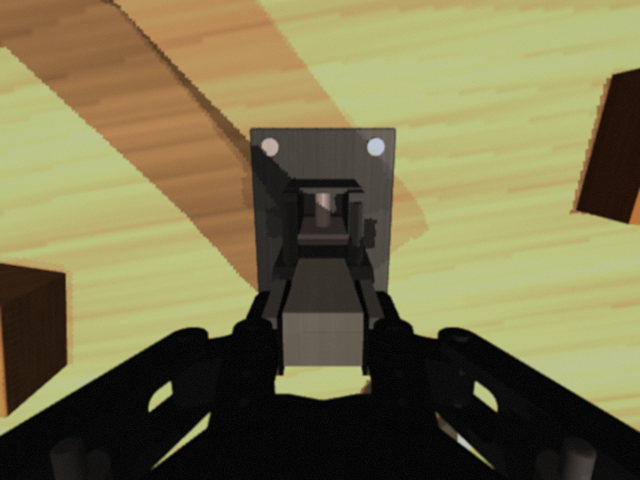

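Call:
step_arm(targets=[[0,-0.8,4,0,0.9],[0,-0.8,8,0,0.9],[0,-0.8,12,0,0.9],[0,-0.8,15,0,0.9],[0,-0.8,15,0,0.9]])

```text
t: 7.78
eef_pos: [0.5823, 0.0458, 0.1704]
tool_rot: [-0.0, 0.763, 0.647, -0.001]
contact_force: [0.2, 0.5, -1.1]
gripper_width: 0.323
```

Call:
step_arm(targets=[[0,0,3,0,0.9],[0,0,6,0,0.9],[0,0,9,0,0.9],[0,0,10,0,0.9],[0,0,10,0,0.9]])

```text
t: 8.2
eef_pos: [0.5826, 0.0461, 0.1609]
tool_rot: [-0.0, 0.763, 0.647, -0.0]
contact_force: [-0.6, -1.3, -1.0]
gripper_width: 0.322
```

Call:
step_arm(targets=[[0,0,4,0,0.9],[0,0,8,0,0.9],[0,0,12,0,0.9],[0,0,15,0,0.9],[0,0,15,0,0.9]])

```text
t: 8.62
eef_pos: [0.5826, 0.046, 0.1455]
tool_rot: [-0.0, 0.763, 0.647, -0.0]
contact_force: [-0.1, 0.7, -0.2]
gripper_width: 0.323
```

```bash
python3 look.py a7; python3 meas.py a7 85 | grep wrist;python3 - <<'E'
from h import *
D=pickle.load(open("a7.pkl","rb"))
g=lambda c,x,y,w,h,s:cv2.resize(np.clip(c["frame"][y:y+h,x:x+w,::-1].astype(float)*1.8,0,255).astype(np.uint8),None,fx=s,fy=s,interpolation=cv2.INTER_CUBIC)
cv2.imwrite("pics/a7c.png",np.hstack([g(D["scene"],325,235,50,75,8),g(D["side"],250,225,50,75,8)]))
E
```

```text
8.6167 [0.5826 0.046  0.1455] [-0.1  0.7 -0.2] 0.323 (array([  0.2,   0.7, -79.5]), np.float64(-0.0))
wrist wedge z 88 890 X [-22.4  -6.2   2.3] Y [-18.8  18.7]
wrist wedge z 95 577 X [-12.1 -10.1  -4.4] Y [-14.5  15.3]
wrist wedge z 102 175 X [-6.3 -5.7 -5.2] Y [-13.7  12.5]
wrist wedge z 109 211 X [-7.2 -6.7 -6.1] Y [-13.6  12.7]
wrist wedge z 116 232 X [-8.2 -7.7 -7.2] Y [-13.6  12.7]
wrist wedge z 123 260 X [-9.2 -8.6 -8.1] Y [-13.3  12.9]
wrist wedge z 130 430 X [-13.9  -9.8  -9.1] Y [-17.6  17.8]
wrist plate X [-79.5  49.9] (-79.5,90.5) Y [-59.   59.6]
wrist stub Y [-21.4  21. ] X [49.6 57.6]
wrist walls Y [-25.9  26.7]
wrist stubface X [-1.9  0.   4.3]
```

View pics/a7c.png

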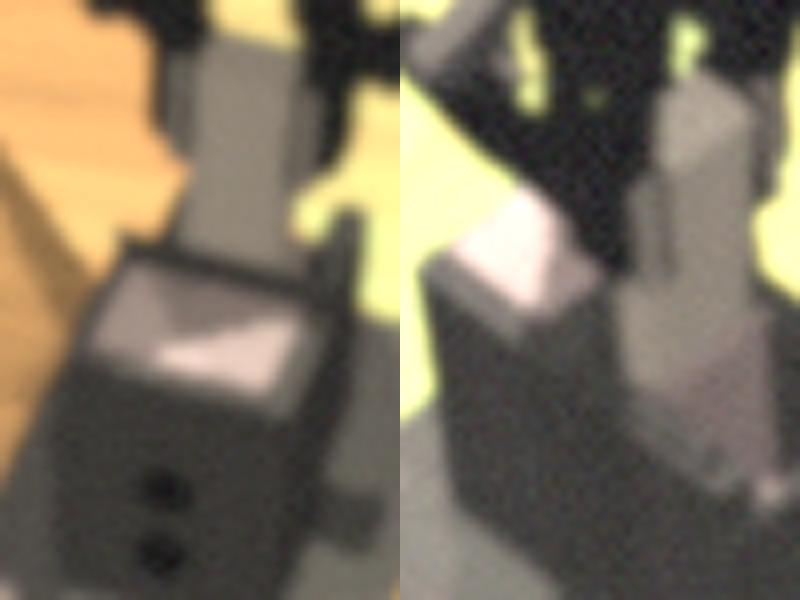

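The wedge is in the mouth, about 25 mm deep, with no contact force. Next I'll push it into the pinch.

Call:
step_arm(targets=[[0,0.3,3,0,0.9],[0,0.3,6,0,0.9],[0,0.3,8,0,0.9],[0,0.3,9,0,0.9],[0,0.3,10,0,0.9],[0,0.3,10,0,0.9]])

```text
t: 9.27
eef_pos: [0.5833, 0.0465, 0.137]
tool_rot: [0.0, 0.762, 0.647, 0.0]
contact_force: [-0.7, -0.6, 6.0]
gripper_width: 0.317
```

Call:
step_arm(targets=[[0,0,1,0,0.9],[0,0,2,0,0.9],[0,0,3,0,0.9],[0,0,4,0,0.9],[0,0,4,0,0.9]])

```text
t: 9.68
eef_pos: [0.5834, 0.0466, 0.1331]
tool_rot: [0.0, 0.762, 0.647, 0.0]
contact_force: [-1.3, -0.0, 5.9]
gripper_width: 0.319
```

Call:
step_arm(targets=[[0,0,0,0,0.5],[0,0,0,0,0.3],[0,0,0,0,0.2],[0,0,-6,0,0.2],[0,0,-25,0,0.1],[0,0,-60,0,0],[0,0,-100,0,0],[0,0,-125,0,0],[0,0,-125,0,0]])

```text
t: 10.43
eef_pos: [0.586, 0.0474, 0.2638]
tool_rot: [0.003, 0.762, 0.647, 0.004]
contact_force: [0.8, -0.4, -0.0]
gripper_width: 1.001
```

```bash
python3 look.py a8
python3 - <<'E'
from h import *
D=pickle.load(open("a8.pkl","rb"));c=D["wrist"]
a=np.radians(-9.37); ux=np.array([np.cos(a),np.sin(a)]); uy=np.array([-np.sin(a),np.cos(a)]); C=np.array([.5851,.0444])
W=cloud(c); d=W[...,:2]-C; X=d@ux*1000;Y=d@uy*1000;Z=W[...,2]*1000
k=(abs(X)<40)&(abs(Y)<40)&(Z>125)&(Z<165)
zt=np.median(Z[k]); k&=abs(Z-zt)<4; print("top z",zt,k.sum(),np.percentile(X[k],[1,99]),np.percentile(Y[k],[1,99]))
E
```

```text
10.4333 [0.586  0.0474 0.2638] [ 0.8 -0.4 -0. ] 1.001 (array([-1.9, -2.7, 38.8]), np.float64(0.0))
top z 146.64905041715252 1174 [-11.47457313   8.24747122] [-13.41600042  14.13008292]
```

View pics/a8.png

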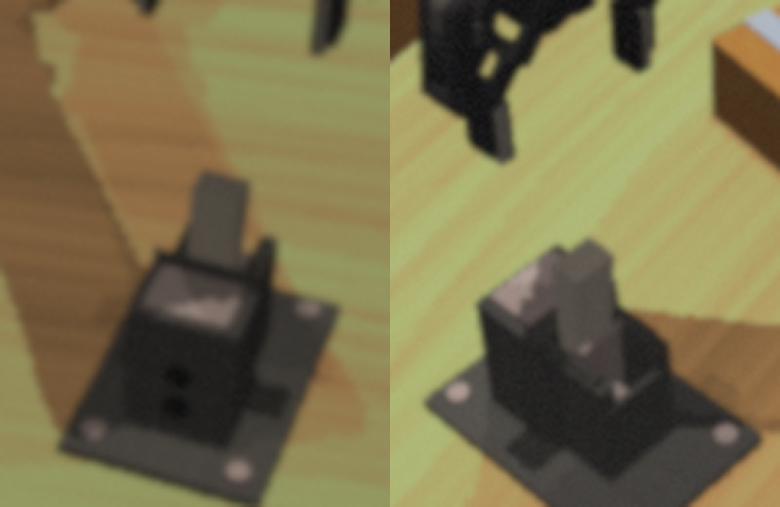

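View pics/a8w.png

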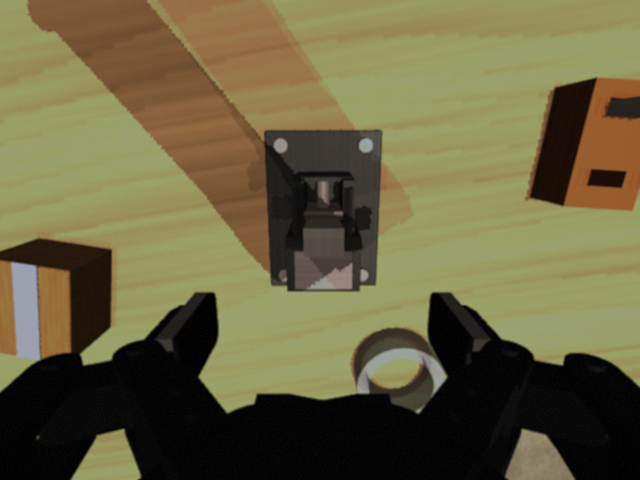

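```bash
python3 - <<'E'
from h import *
D=pickle.load(open("c0.pkl","rb")); D["w1"]=pickle.load(open("w1.pkl","rb"))
for n in ("scene","side"):
    c=D[n]; f=c["frame"].astype(int)
    hsv=cv2.cvtColor(c["frame"],cv2.COLOR_RGB2HSV)
    m=((hsv[...,0]>75)&(hsv[...,0]<100)&(hsv[...,1]>120)).astype(np.uint8)
    N,L,S,Ce=cv2.connectedComponentsWithStats(m)
    W=cloud(c)
    for i in range(1,N):
        if S[i,4]>80:
            P=W[L==i]; P=P[P[:,2]>.1]; print(n,Ce[i],np.round(np.median(P,0),3))
    r={"scene":(205,195,240,235),"side":(415,160,442,205)}[n]
    P=W[r[1]:r[3],r[0]:r[2]].reshape(-1,3); P=P[(P[:,2]>.06)&(P[:,2]<.126)]; print(n,"beater",len(P),np.round(np.median(P,0),3))
E
python3 - <<'E'
from h import *
from station import bot
o=bot.get_obs(); print(rel(o,[.52,-.1,.3]),rel(o,[.42,-.28,.3],40))
E
```

```text
scene [182.09043478 215.96173913] [ 0.457 -0.411  0.121]
scene [167.         250.41150442] [ 0.588 -0.394  0.123]
scene beater 253 [ 0.485 -0.303  0.094]
side [402.72470238 160.46279762] [ 0.572 -0.389  0.122]
side [457.28628495 174.83754993] [ 0.442 -0.406  0.123]
side beater 335 [ 0.468 -0.295  0.095]
(array([-154.1,  -38.2,  -42.8]), None) (array([-348. , -107.5,  -42.7]), np.float64(40.6))
```

Call:
step_arm(targets=[[-15,-4,-30,0,0],[-45,-11,-43,0,0],[-80,-20,-43,5,0],[-116,-30,-43,11,0],[-154,-38,-43,17,0],[-185,-50,-43,24,0],[-217,-61,-43,30,0],[-250,-72,-43,37,0],[-282,-84,-43,40.6,0],[-315,-96,-43,40.6,0],[-348,-107,-43,40.6,0],[-348,-107,-43,40.6,0],[-348,-107,-43,40.6,0]])

```text
t: 11.67
eef_pos: [0.4187, -0.2817, 0.2986]
tool_rot: [-0.001, 0.94, 0.34, -0.001]
contact_force: [-0.3, 0.7, -0.6]
gripper_width: 1.002
```

Run:
```python
from h import *
from station import bot
o=bot.get_obs(); c=bot.read_camera("wrist"); pickle.dump((c,o),open("b1.pkl","wb")); cv2.imwrite("pics/b1.png",c["frame"][:,:,::-1])
print(o["t"],o["eef_pos"],o["q"])
W=cloud(c);Z=W[...,2]
with np.errstate(invalid='ignore'):
    b=(abs(W[...,0]-.475)<.06)&(abs(W[...,1]+.3)<.06)
    for z0,z1 in ((.126,.136),(.030,.038)):
        P=W[b&(Z>z0)&(Z<z1)]; print(len(P)); 
        if len(P)>10: (x,y),r=cv2.minEnclosingCircle((P[:,:2]*1000).astype(np.float32)); print(x,y,r,np.median(P[:,2]),P.mean(0))
    for z in (60,80,100,120):
        P=W[b&(abs(Z*1000-z)<3)]; print(z,len(P),np.percentile(P,[2,98],axis=0).round(4).tolist() if len(P) else "")
```

```text
11.6667 [ 0.41866595 -0.28166623  0.29860353] [ 0.96900761  0.19998973 -0.56877465  1.86765229  0.11944269  1.11092749
  1.04924619]
705
473.53167724609375 -310.03765869140625 13.929108619689941 0.13021799492339142 [ 0.47255155 -0.30918273  0.13006095]
999
473.34197998046875 -309.9887390136719 27.764909744262695 0.03447993203050313 [ 0.46747184 -0.30507825  0.03440127]
60 41 [[0.4599, -0.3158, 0.0574], [0.4775, -0.2963, 0.0629]]
80 43 [[0.4596, -0.3153, 0.0771], [0.4777, -0.2963, 0.0828]]
100 58 [[0.4599, -0.32, 0.0974], [0.4777, -0.2964, 0.1026]]
120 67 [[0.4598, -0.3159, 0.1173], [0.4781, -0.2963, 0.1229]]
```

View pics/b1.png

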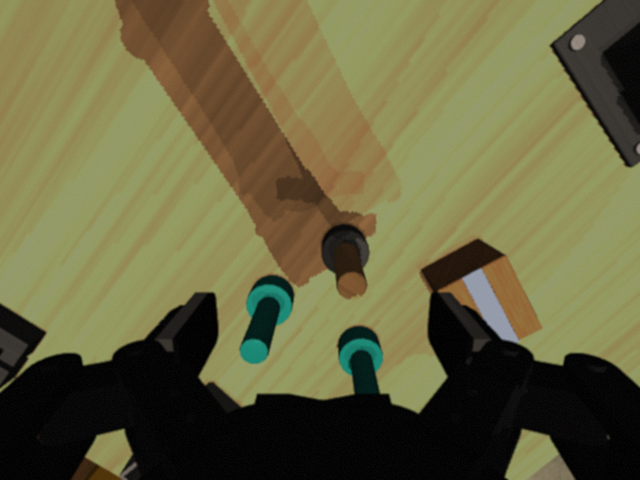

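Run:
```python
from h import *
from station import bot
o=bot.get_obs(); print(rel(o,[.4735,-.310,.095]))
```

```text
(array([ 21.9,  58. , 203.8]), None)
```

Call:
step_arm(targets=[[10,28,20,0,0],[20,52,45,0,0],[22,58,70,0,0],[22,58,95,0,0],[22,58,115,0,0],[22,58,140,0,0],[22,58,165,0,0],[22,58,188,0,0],[22,58,200,0,0],[22,58,204,0,0],[22,58,204,0,0],[22,58,204,0,0]])

```text
t: 12.72
eef_pos: [0.4759, -0.3098, 0.0971]
tool_rot: [0.0, 0.939, 0.343, 0.0]
contact_force: [1.2, -1.1, -0.7]
gripper_width: 1.001
```

Run:
```python
from h import *
from station import bot
o=bot.get_obs();print(o["t"],o["eef_pos"],o["contact_force"],rel(o,[.4735,-.310,.095]))
c=bot.read_camera("wrist"); cv2.imwrite("pics/b2.png",c["frame"][:,:,::-1])
```

```text
12.7167 [ 0.47588041 -0.30975807  0.09711682] [ 1.20041014 -1.12112717 -0.73718818] (array([-2. , -1.3,  2.1]), None)
```

View pics/b2.png

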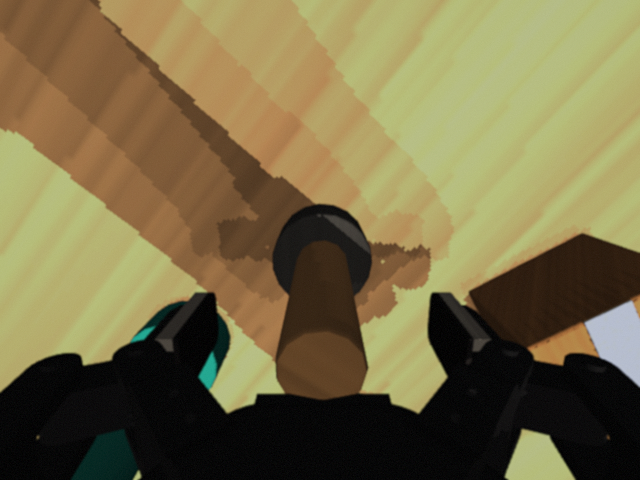

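Call:
step_arm(targets=[[-0.5,-1,1,0,0.2],[-0.5,-1,1,0,0.4],[-0.5,-1,1,0,0.5],[-0.5,-1,1,0,0.6],[-0.5,-1,1,0,0.7],[-0.5,-1,1,0,0.9],[-0.5,-1,1,0,0.9]], newtons=90)

```text
t: 13.35
eef_pos: [0.4744, -0.3096, 0.0958]
tool_rot: [0.0, 0.94, 0.342, 0.0]
contact_force: [0.4, 1.2, 5.1]
gripper_width: 0.305
```

Call:
step_arm(targets=[[0,0,-5,0,0.9],[0,0,-20,0,0.9],[0,0,-45,0,0.9],[0,0,-75,0,0.9],[0,0,-105,0,0.9],[0,0,-125,0,0.9],[0,0,-125,0,0.9],[0,0,-125,0,0.9]])

```text
t: 14.02
eef_pos: [0.4737, -0.3098, 0.2205]
tool_rot: [0.0, 0.94, 0.342, 0.0]
contact_force: [-0.3, -0.2, -4.6]
gripper_width: 0.304
```

Run:
```python
from h import *
from station import bot
o=bot.get_obs();print(o["t"],o["eef_pos"],o["contact_force"],o["gripper_width"])
c=bot.read_camera("wrist"); pickle.dump((c,o),open("b3.pkl","wb")); cv2.imwrite("pics/b3.png",c["frame"][:,:,::-1])
c2=bot.read_camera("side"); cv2.imwrite("pics/b3s.png",c2["frame"][:,:,::-1])
R=toolR(o);T=(cloud(c)-o["eef_pos"])@R*1000
with np.errstate(invalid='ignore'):
    for a,b in ((-40,-25),(56,68)):
        k=(abs(T[...,0])<32)&(abs(T[...,1])<35)&(T[...,2]>a)&(T[...,2]<b); P=T[k]; 
        if len(P)>20:
            print(len(P),np.median(P,0)); 
    for z in range(-38,-22,2):
        k=(abs(T[...,0])<20)&(abs(T[...,1])<22)&(abs(T[...,2]-z)<1); P=T[k]
        if len(P)>10: (x,y),r=cv2.minEnclosingCircle(P[:,:2].astype(np.float32)); print(z,len(P),round(x,1),round(y,1),round(r,1))
    for z in range(54,72,2):
        k=(abs(T[...,0])<35)&(abs(T[...,1])<35)&(abs(T[...,2]-z)<1); P=T[k]
        if len(P)>10: (x,y),r=cv2.minEnclosingCircle(P[:,:2].astype(np.float32)); print(z,len(P),round(x,1),round(y,1),round(r,1))
```

```text
14.0167 [ 0.4736929  -0.30984686  0.22048335] [-0.29997358 -0.18262127 -4.64756332] 0.3035784280580248
8950 [ -0.43693516  -7.32079954 -33.82678309]
3890 [ -0.94636862 -13.13677037  61.39844915]
-36 989 -0.0 -11.3 19.8
-34 3881 -0.0 -10.5 20.0
-32 728 0.0 -9.3 20.1
-30 457 -0.0 -6.4 20.5
-28 402 -0.1 -5.3 20.7
-26 445 -0.2 -5.7 21.2
-24 477 0.0 -5.6 21.2
54 51 -0.4 -3.4 13.4
56 49 -1.5 -5.5 12.9
58 30 -0.7 -5.4 12.6
60 985 -1.0 -1.1 26.9
62 2655 -0.8 -0.6 27.8
64 115 -0.5 -1.4 27.6
66 54 -1.5 -16.5 22.6
68 50 -2.1 -15.9 22.9
70 52 -3.6 -18.5 20.6
```

View pics/b3.png

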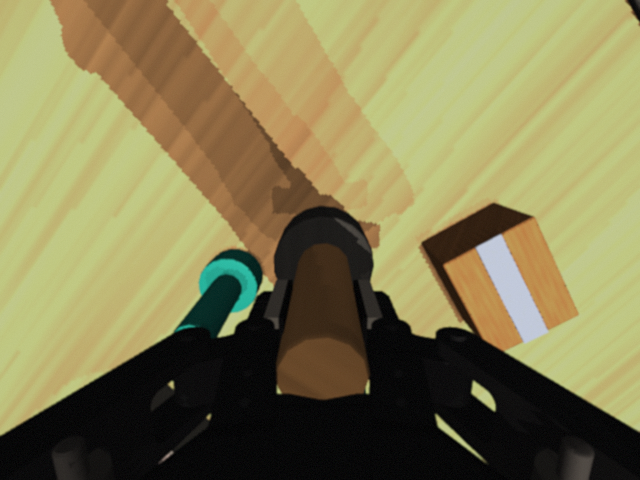

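View pics/b3s.png

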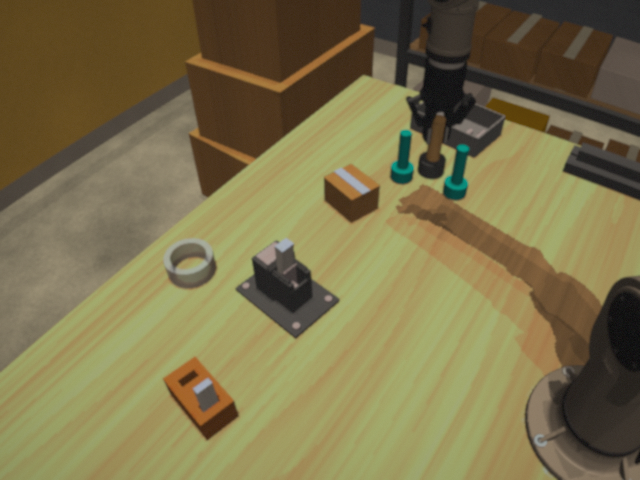

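Run:
```python
from h import *
from station import bot
o=bot.get_obs(); print(rel(o,[.5845,.0449,.270]))
```

```text
(array([ 313.5, -199.4,  -51.4]), None)
```

Call:
step_arm(targets=[[0,0,-15,0,0.9],[10,-6,-40,0,0.9],[35,-22,-51,0,0.9],[65,-41,-51,0,0.9],[95,-60,-51,0,0.9],[125,-80,-51,0,0.9],[155,-99,-51,0,0.9],[185,-118,-51,0,0.9],[215,-137,-51,0,0.9],[245,-156,-51,0,0.9],[272,-173,-51,0,0.9],[295,-187,-51,0,0.9],[308,-196,-51,0,0.9],[313,-199,-51,0,0.9],[313,-199,-51,0,0.9],[313,-199,-51,0,0.9]])

```text
t: 15.45
eef_pos: [0.5849, 0.0426, 0.2699]
tool_rot: [0.0, 0.94, 0.342, -0.001]
contact_force: [-0.7, -0.2, -4.3]
gripper_width: 0.305
```

```bash
python3 look.py c1
python3 - <<'E'
from h import *
from station import bot
o=pickle.load(open("c1.pkl","rb"))["o"]; print(rel(o,[.5845,.0449,.270]),rel(o,[.5845,.0449,.2424]))
E
```

```text
15.45 [0.5849 0.0426 0.2699] [-0.7 -0.2 -4.3] 0.305 (array([ 1.2, -3.6, 44.9]), np.float64(-40.6))
(array([ 1.1, -2. , -0.1]), None) (array([ 1.2, -2. , 27.5]), None)
```

View pics/c1.png

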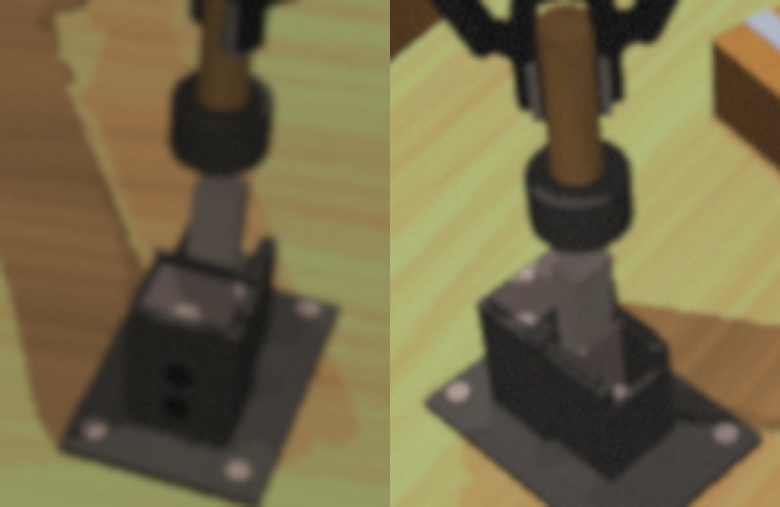

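View pics/c1w.png

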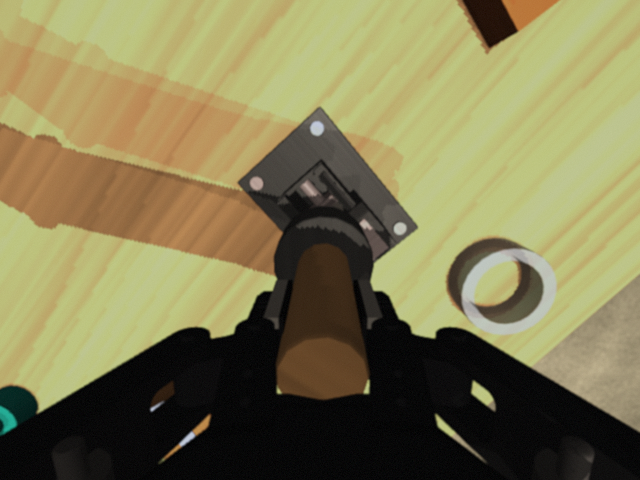

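Call:
step_arm(targets=[[1,-2,5,0,0.9],[1,-2,12,0,0.9],[1,-2,18,0,0.9],[1,-2,22,0,0.9],[1,-2,24,0,0.9],[1,-2,25.5,0,0.9],[1,-2,27,0,0.9],[1,-2,28,0,0.9],[1,-2,29,0,0.9],[1,-2,30,0,0.9]])

```text
t: 16.43
eef_pos: [0.5855, 0.0462, 0.2421]
tool_rot: [0.0, 0.94, 0.342, 0.0]
contact_force: [-1.8, -1.6, 3.7]
gripper_width: 0.306
```

Call:
step_arm(targets=[[0,0,1,0,0.9],[0,0,2,0,0.9],[0,0,3,0,0.9],[0,0,4,0,0.9],[0,0,5,0,0.9],[0,0,6,0,0.9]])

```text
t: 16.93
eef_pos: [0.5853, 0.0464, 0.2354]
tool_rot: [-0.0, 0.94, 0.342, 0.0]
contact_force: [-1.3, -0.2, 3.7]
gripper_width: 0.302
```

Call:
step_arm(targets=[[0,0,1,0,0.9],[0,0,2,0,0.9],[0,0,3,0,0.9],[0,0,4,0,0.9],[0,0,5,0,0.9],[0,0,6,0,0.9]])

```text
t: 17.43
eef_pos: [0.5853, 0.0464, 0.2293]
tool_rot: [-0.0, 0.94, 0.342, 0.0]
contact_force: [0.9, 0.4, 3.5]
gripper_width: 0.305
```

Call:
step_arm(targets=[[0,0,0.7,0,0.9],[0,0,1.3,0,0.9],[0,0,2,0,0.9]])

```text
t: 17.68
eef_pos: [0.5853, 0.0463, 0.2273]
tool_rot: [0.0, 0.94, 0.342, 0.0]
contact_force: [1.2, 0.4, 4.3]
gripper_width: 0.304
```

Call:
step_arm(targets=[[0,0,0.7,0,0.9],[0,0,1.3,0,0.9],[0,0,2,0,0.9]])

```text
t: 17.93
eef_pos: [0.5852, 0.0462, 0.2253]
tool_rot: [0.0, 0.94, 0.342, 0.0]
contact_force: [-0.3, 0.6, 3.8]
gripper_width: 0.312
```

Call:
step_arm(targets=[[0,0,0.5,0,0.9],[0,0,1,0,0.9],[0,0,1.5,0,0.9]])

```text
t: 18.18
eef_pos: [0.5852, 0.0462, 0.2238]
tool_rot: [0.0, 0.94, 0.342, 0.0]
contact_force: [0.9, 0.5, 4.0]
gripper_width: 0.312
```

Call:
step_arm(targets=[[0,0,0.6,0,0.9],[0,0,1.2,0,0.9],[0,0,1.8,0,0.9]])

```text
t: 18.43
eef_pos: [0.5852, 0.0462, 0.222]
tool_rot: [0.0, 0.94, 0.342, 0.0]
contact_force: [1.2, 0.1, 3.7]
gripper_width: 0.308
```

Call:
step_arm(targets=[[0,0,0.6,0,0.9],[0,0,1.2,0,0.9],[0,0,1.8,0,0.9]])

```text
t: 18.68
eef_pos: [0.5852, 0.0461, 0.2202]
tool_rot: [0.0, 0.94, 0.342, 0.0]
contact_force: [1.1, 0.5, 4.0]
gripper_width: 0.308
```

Call:
step_arm(targets=[[0,0,0.6,0,0.9],[0,0,1.2,0,0.9],[0,0,1.8,0,0.9]])

```text
t: 18.93
eef_pos: [0.5851, 0.0462, 0.2183]
tool_rot: [0.0, 0.94, 0.342, 0.0]
contact_force: [1.0, -0.9, 3.2]
gripper_width: 0.308
```

Call:
step_arm(targets=[[0,0,0.6,0,0.9],[0,0,1.2,0,0.9],[0,0,1.8,0,0.9]])

```text
t: 19.18
eef_pos: [0.5851, 0.0462, 0.2166]
tool_rot: [0.0, 0.94, 0.342, 0.0]
contact_force: [0.9, -0.5, 4.2]
gripper_width: 0.306
```

Call:
step_arm(targets=[[0,0,0.6,0,0.9],[0,0,1.2,0,0.9],[0,0,1.8,0,0.9],[0,0,2.4,0,0.9]])

```text
t: 19.52
eef_pos: [0.5851, 0.0462, 0.2142]
tool_rot: [0.0, 0.94, 0.342, 0.0]
contact_force: [0.7, -0.1, 4.6]
gripper_width: 0.306
```

Call:
step_arm(targets=[[0,0,0.6,0,0.9],[0,0,1.2,0,0.9],[0,0,1.8,0,0.9],[0,0,2.4,0,0.9]])

```text
t: 19.85
eef_pos: [0.5854, 0.0462, 0.2135]
tool_rot: [0.001, 0.94, 0.342, 0.0]
contact_force: [-3.9, -1.6, 20.8]
gripper_width: 0.304
```

Call:
step_arm(targets=[[0,0,-0.8,0,0.9],[0,0,-0.8,0,0.9],[0,0,-0.8,0,0.9]])

```text
t: 20.1
eef_pos: [0.5852, 0.0463, 0.2136]
tool_rot: [0.0, 0.94, 0.342, 0.0]
contact_force: [-2.5, -0.3, 10.5]
gripper_width: 0.305
```

Call:
step_arm(targets=[[0,0,0.2,0,0.9],[0,0,0.2,0,0.9],[0,0,0.2,0,0.9],[0,0,0.2,0,0.9],[0,0,0.2,0,0.9],[0,0,0.2,0,0.9],[0,0,0.2,0,0.9]])

```text
t: 20.68
eef_pos: [0.5853, 0.0462, 0.2136]
tool_rot: [0.0, 0.94, 0.342, 0.0]
contact_force: [-2.3, -1.0, 12.3]
gripper_width: 0.308
```

Call:
step_arm(targets=[[0,0,0,0,0.9],[0,0,0,0,0.9],[0,0,0,0,0.9],[0,0,0,0,0.9],[0,0,0,0,0.9],[0,0,0,0,0.9],[0,0,0,0,0.9],[0,0,0,0,0.9]])

```text
t: 21.35
eef_pos: [0.5853, 0.0462, 0.2136]
tool_rot: [0.0, 0.94, 0.342, 0.0]
contact_force: [-2.2, -0.3, 13.1]
gripper_width: 0.307
```

Call:
step_arm(targets=[[0,0,-2,0,0.9],[0,0,-8,0,0.9],[0,0,-20,0,0.9],[0,0,-40,0,0.9],[0,0,-60,0,0.9],[0,0,-60,0,0.9]])

```text
t: 21.85
eef_pos: [0.5867, 0.047, 0.2764]
tool_rot: [0.001, 0.94, 0.342, 0.003]
contact_force: [1.5, 1.2, -2.4]
gripper_width: 0.31
```

```bash
python3 look.py c2
python3 - <<'E'
from h import *
from station import bot
D=pickle.load(open("c2.pkl","rb"));o=D["o"]; c=D["wrist"]; print(rel(o,[.47,-.17,.25]),rel(o,[.47,-.17,.0965]))
R=toolR(o);T=(cloud(c)-o["eef_pos"])@R*1000
with np.errstate(invalid='ignore'):
    k=(abs(T[...,0])<32)&(abs(T[...,1])<32)&(T[...,2]>57)&(T[...,2]<66); P=T[k]
    z=np.median(P[:,2]);(x,y),r=cv2.minEnclosingCircle(P[abs(P[:,2]-z)<2.5][:,:2].astype(np.float32)); print("head top tool",z,x,y,r)
E
```

```text
21.85 [0.5867 0.047  0.2764] [ 1.5  1.2 -2.4] 0.31 (array([-3.3, -1.6, 51.3]), np.float64(-40.6))
(array([-229. ,   91. ,   25.5]), None) (array([-229.8,   90.6,  179. ]), None)
head top tool 65.0920736458057 -3.0140023231506348 -1.057767629623413 27.515607833862305
```

View pics/c2.png

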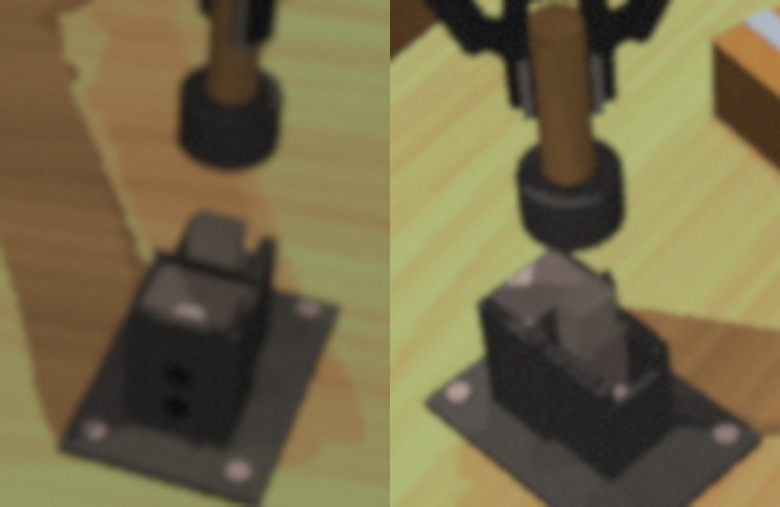

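Call:
step_arm(targets=[[-12,5,0,0,0.9],[-35,14,0,0,0.9],[-65,26,0,0,0.9],[-95,38,0,0,0.9],[-125,50,0,0,0.9],[-155,62,5,0,0.9],[-185,74,20,0,0.9],[-210,83,45,0,0.9],[-225,89,75,0,0.9],[-229,91,105,0,0.9],[-229,91,130,0,0.9],[-229,91,150,0,0.9],[-229,91,160,0,0.9],[-229,91,160,0,0.9],[-229,91,160,0,0.9]])

```text
t: 23.25
eef_pos: [0.4678, -0.1708, 0.1122]
tool_rot: [-0.0, 0.94, 0.342, -0.0]
contact_force: [0.2, -0.1, -4.0]
gripper_width: 0.307
```

Run:
```python
from h import *
from station import bot
o=bot.get_obs();c=bot.read_camera("wrist");cv2.imwrite("pics/d1.png",c["frame"][:,:,::-1])
print(o["t"],o["eef_pos"],o["contact_force"])
R=toolR(o);T=(cloud(c)-o["eef_pos"])@R*1000
with np.errstate(invalid='ignore'):
    k=(abs(T[...,0])<32)&(abs(T[...,1])<32)&(T[...,2]>57)&(T[...,2]<68); P=T[k]
    z=np.median(P[:,2]);(x,y),r=cv2.minEnclosingCircle(P[abs(P[:,2]-z)<2.5][:,:2].astype(np.float32)); print("head top tool",z,x,y,r)
```

```text
23.25 [ 0.46780367 -0.17077003  0.11220793] [ 0.18037064 -0.13379321 -3.95441247]
head top tool 61.383246782571845 -0.6739637851715088 -0.5766536593437195 27.912433624267578
```

View pics/d1.png

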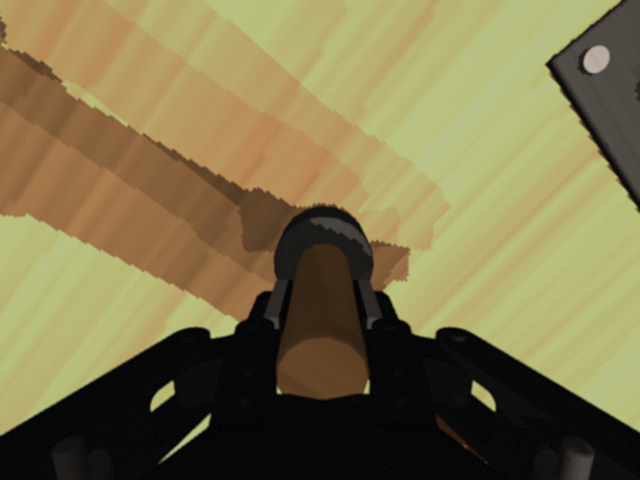

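Call:
step_arm(targets=[[0,0,5,0,0.9],[0,0,9,0,0.9],[0,0,12,0,0.9],[0,0,14,0,0.9],[0,0,15.5,0,0.9],[0,0,16.5,0,0.9],[0,0,16.5,0,0.9]])

```text
t: 23.88
eef_pos: [0.4684, -0.1707, 0.0959]
tool_rot: [0.0, 0.94, 0.342, 0.0]
contact_force: [0.2, 0.7, -3.3]
gripper_width: 0.309
```

Call:
step_arm(targets=[[0,0,0.5,0,0.9],[0,0,0.8,0,0.9],[0,0,0.8,0,0.9]])

```text
t: 24.13
eef_pos: [0.4686, -0.1707, 0.0958]
tool_rot: [0.0, 0.94, 0.342, 0.0]
contact_force: [-2.2, 0.5, 4.6]
gripper_width: 0.307
```

Contact with the bench. Releasing and rising.

Call:
step_arm(targets=[[0,0,-0.4,0,0.6],[0,0,-0.4,0,0.45],[0,0,-0.4,0,0.3],[0,0,-0.4,0,0.1],[0,0,-0.4,0,0],[0,0,-0.4,0,0],[0,0,-10,0,0],[0,0,-30,0,0],[0,0,-60,0,0],[0,0,-95,0,0],[0,0,-130,0,0],[0,0,-160,0,0],[0,-25,-190,0,0],[0,-50,-200,0,0],[0,-50,-200,0,0],[0,-50,-200,0,0]])

```text
t: 25.47
eef_pos: [0.436, -0.1318, 0.2965]
tool_rot: [0.001, 0.939, 0.343, 0.001]
contact_force: [-0.1, 0.1, -0.2]
gripper_width: 1.002
```

```bash
python3 look.py e1
python3 - <<'E'
from h import *
D=pickle.load(open("e1.pkl","rb"))
for n in("scene","side"): cv2.imwrite(f"pics/e1{n}.png",D[n]["frame"][:,:,::-1])
c=D["wrist"];W=cloud(c);Z=W[...,2]
with np.errstate(invalid='ignore'):
    b=(abs(W[...,0]-.469)<.06)&(abs(W[...,1]+.17)<.06)
    for z0,z1 in ((.126,.136),(.030,.038)):
        P=W[b&(Z>z0)&(Z<z1)]
        if len(P)>10: print(len(P),cv2.minEnclosingCircle((P[:,:2]*1000).astype(np.float32)))
a=np.radians(-9.37); ux=np.array([np.cos(a),np.sin(a)]); uy=np.array([-np.sin(a),np.cos(a)]); C=np.array([.5851,.0444])
for n in("scene","side"):
    for k0 in ("a8","e1"):
        W=cloud(pickle.load(open(k0+".pkl","rb"))[n]); d=W[...,:2]-C; X=d@ux*1000;Y=d@uy*1000;Z=W[...,2]*1000
        k=(abs(X)<25)&(abs(Y)<22)&(Z>106)&(Z<170); print(n,k0,"wedge top z",np.percentile(Z[k],[90,97]))
E
```

```text
25.4667 [ 0.436  -0.1318  0.2965] [-0.1  0.1 -0.2] 1.002 (array([227.4, -41.3,  71.4]), np.float64(-40.5))
736 ((467.6123962402344, -170.96231079101562), 13.870377540588379)
1030 ((467.6892395019531, -171.1804656982422), 27.88290023803711)
scene a8 wedge top z [145.27745959 146.5287058 ]
scene e1 wedge top z [117.27298226 117.93834351]
side a8 wedge top z [144.94581482 146.2363254 ]
side e1 wedge top z [116.88911216 117.56897789]
```

View pics/e1scene.png

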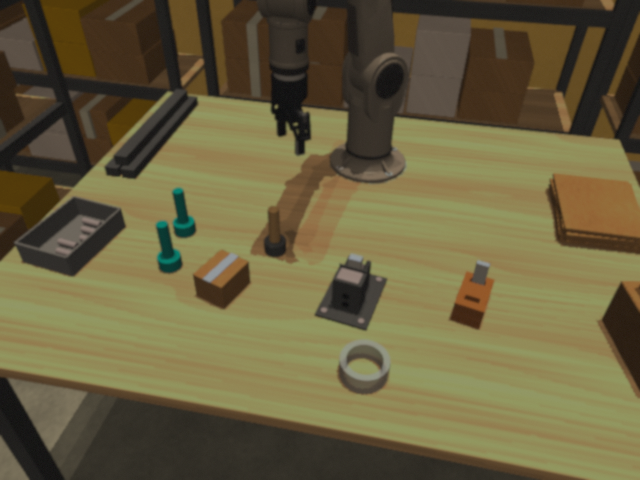

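View pics/e1.png

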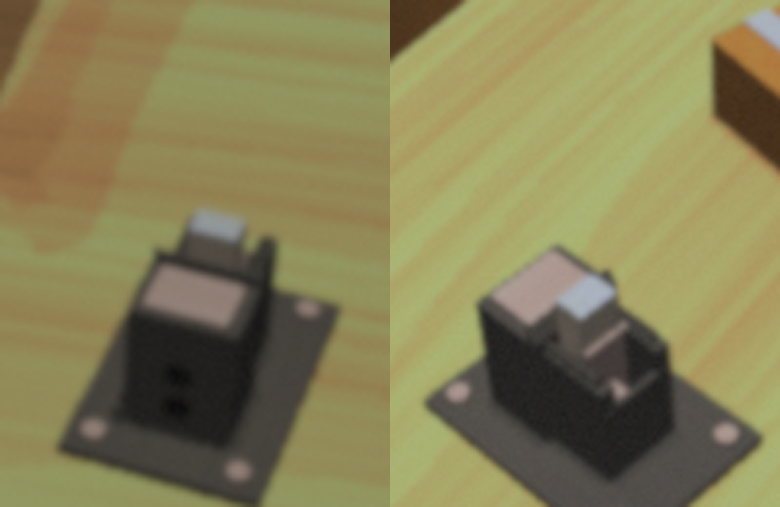

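The scene shows the beater upright at (275,240), the wedge seated in the foot at (355,262), and the bar and carton where they were. The wedge top is at 117.5 mm, so it stands about 32.5 mm out and hasn't risen since the press. Handing in.

Run:
```python
from station import bot
print(bot.hand_in(), bot.get_obs()["t"])
```

```text
the job is handed in; nothing more can be done
the job is handed in; nothing more can be done
```

The job is done and handed in; the last check before it was at about 25.5 s of the 72 s allowed.

- **Wedge start:** I took the wedge from the holder and started it in the pocket. It stood there on its own, about 62 mm showing.
- **Pressing home:** With the flat of the beater head I pressed it down slowly until it stopped. The highest reading was about 25 N net, just after it stopped. These forces are readings at the end of each move, less the beater's weight. I eased off and held about 16–17 N for over a second, and the wedge did not move.
- **Final state:** The wedge top is at 117.5 mm, about 32.5 mm out of the mouth edge and within the expected 25–45 mm. The scene and side cameras and the arm position agree on this. It had not risen when I lifted the beater off.
- **Beater and bystanders:** The beater stands upright on clear bench, with its handle and head circles lined up to within 0.3 mm. By eye in the last picture, the flat bar and carton are where they were; I did not measure them again.

**Checks that disagreed:** Before I lowered the wedge, the cameras differed by 2–5 mm on where it sat over the pocket. I went in slowly and felt no contact force until the pinch.

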